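Clear the slide-case rack and file the slide cases

ROBOT

A 7-joint arm with a two-finger parallel gripper is mounted at the origin on the work surface. World frame = base frame: x ahead of the robot, y to its left, z up, the work surface at z = 0. Lengths are in m, angles in rad, forces in N, time in s.
With the tool pointing down it reaches from about 0.425 to 0.95 m from the base axis. Payload 4.7 kg.
Tool frame: the origin (TCP) lies midway between the tips of the shut fingers; the grasp point (between the pads) lies 19 mm behind it; z points along the fingers, y is the line along which they close (so a half turn about z gives the same grasp; the last joint's range is limited). The gripper opens to 85 mm and grips with 20 to 120 N. Pads are 22 mm wide; open, the fingers measure 114 mm over their backs; the gripper's body (76 mm by 85 mm) begins 54 mm behind the grasp point. The pads swing forward as they close: fully open they stand 13 mm farther back than shut.
Start: joints at [1.114, 0.469, -0.049, 1.532, 0.024, 1.141, -0.082], TCP at [0.28, -0.614, 0.196] pointing down, gripper open.
Joint ranges: [-2.59, 2.59], [-0.33, 1.99], [-1.39, 1.29], [0.1, 2.45], [-1.04, 4.18], [0.21, 1.99], [-2.66, 2.66]. Speed limits (rad/s): [2.57, 2.57, 3.14, 3.14, 3.14, 3.14, 3.14].

INTERFACE

Orientations are given as [roll, pitch, yaw] about the fixed x, y, z axes, in that order (R = Rz(yaw) Ry(pitch) Rx(roll)).
In Python, from rig import ctrl gives the robot as it stands. The module is installed in compiled form; this text tells all that it offers.
- The arm moves only by the shell command python3 -m jog 'ROWS' [FORCE]. ROWS is JSON, a list of rows, each an object with "claw": the closure, from 0 (fully open) to 1 (shut); "offset": the shift along the tool's x, y, z in mm, a list of three; "dr": the turn, a rotation vector about the tool's x, y, z in degrees, a list of three. A call has 1 to 12 rows; each row is the pose to reach, as a shift and turn from the pose commanded when the call began, along the tool's axes at that moment; what a row does not reach only later rows make up. A row lasts 1/10 s, in which the tool goes at most 50 mm and 8.59 degrees, less where a joint would pass 70% of its speed; a pose out of reach is approached as far as the arm can. A call with a gripper value outside its range is refused whole. The fingers move at their own pace and stop on an object; FORCE is the grip in N (left out, the last holds). Time passes only in rows, so rows that repeat a pose let the fingers close. It gives the time, the measured TCP pose, the force, the opening and the grip force at its end, in the units of the state.
- ctrl.state(): the state, without advancing time (a new reading comes with each control period).
- ctrl.capture(name): name is "scene" or "top"; returns a dict with "color" (400x640x3 uint8, red, green, blue), "fx", "fy", "cx", "cy" (pixels), "k1" (the pictures are not rectified: a ray, as slopes to the right and down, at radius r is drawn at 1 + k1 r^2 times it, then the intrinsics apply), "rvec" (rotation vector, rad) and "tvec" (3), from world to camera coordinates, as OpenCV has them. Camera axes: x right, y down, z forward; pixel columns grow to the right and rows downward; lengths in m; the calibration is good to about 2 mm. A picture is of the moment at which its call begins. There is no depth.
- ctrl.close_job(): hands the job in; it is judged then, once.
Trained networks look in a picture, given as the dict that the camera call returned (one of the last four; its "shot" number tells which), for a name from the list of things; names that differ only in an ending like _2 or _b are one class to them, and where a whole thing is asked for, a point or a joint stands for the part that bears it (a point fixed in the world has none). Each returns a list of dicts, best first, with "confidence" (0 to 1); they miss things now and then, are a little off and sometimes report something else, mostly with a low value. They report only what shows in the picture. A call takes as long as a camera call. They do not tell look-alikes from the thing itself.
- ctrl.outline_of(picture, thing): "pixels" (400x640 bool, what is visible of it) and "rect" ([left, top, right, bottom] in pixels, round what is visible of it).
The state is a dict: "time_s": time; "joint_pos": joint angles; "joint_velocities": joint speeds; "joint_torque": joint torques, N m; "tcp_pos": TCP position; "tcp_rot": TCP orientation; "wrist_force": force on the tool from outside, world axes, zero at the start; "torque": the same for the moment, N m; "gripper_width": opening from 0.0 (shut) to 1.0 (fully open); "finger_force": force on a finger pad.
Only numpy, scipy, OpenCV 4.12 (cv2) and the standard library are available. Lean on these libraries where they do the work, as an engineer would, in place of code of your own. Each camera call takes 0.05 s, during which the arm holds its last target. There are 200 camera calls.

TASK

The forceps and the marker have been left lying across the slotted rack: put both back in the steel instrument tray first. Then file every slide case lying on the bench in the rack, one to a slot, standing upright on a short end right down on the slot's floor. Leave the other things on the bench where they are.

Things in the scene. Friction and masses are not known exactly. Their poses are not given: they have to be found in the camera images.
- rack: Slotted rack for slide cases, fixed. Origin: centre of its underside; x runs across the slots (to the robot's left, within 0.3 rad), y along them, z up. Aluminium base 190 (x) x 84 (y) mm with side panels 40 mm high along both long sides (76 mm between them). Seven grey dividers, 3 mm thick, tops 54 mm above the bench, make six slots leaning 15 degrees: tops further to +x than feet.
- slot_first (a point): Middle of the floor of the rack's first slot, 8 mm above the bench, at x = -65.5 mm in the rack's frame, axes as the rack's. The six slots follow towards the rack's +x at a pitch of 23.8 mm; the clear gap in each, square to its dividers, is 20 mm. All are empty at the start.
- slot_last (a point): The same point of the sixth and last slot, at x = +53.5 mm in the rack's frame.
- tray: Open steel instrument tray, fixed: 210 (x) x 130 (y) x 22 mm high outside, walls and floor 3 mm. Origin: centre of its underside, z up. Empty at the start.
- forceps: Steel forceps lying on their side, 147 mm long (x), 13 mm wide (y) over the grip arms, 9 mm high, 50 g, rigid; tips at +x. Origin: underside, middle of the length (near the balance point). At the start they lie across the tops of the rack's dividers.
- marker: Square-barrelled marker pen, 140 mm long (x), 14 to 15.5 mm wide and high, 30 g, black cap at -x. Origin: underside, middle of the length. At the start it lies across the tops of the rack's dividers, beside the forceps (either one may be on either side), some 45 mm from them.
- forceps_front (a point): Middle of the forceps's tips (+x end).
- forceps_rear (a point): Middle of the forceps's closed end (-x end).
- marker_front (a point): Middle of the marker's nib end (+x end).
- marker_rear (a point): Middle of the marker's cap end (-x end).
- case0: Flat closed case for microscope slides, white plastic with grey hinge, clasp and edge line, a paper label on the upper face: 88 (x) x 58 (y) x 12 mm (z), 55 to 115 g, all alike. Origin: centre of the underside, z up through the label when it lies flat on the bench as at the start, x along the length. May be absent.
- case1: Flat closed case for microscope slides, white plastic with grey hinge, clasp and edge line, a paper label on the upper face: 88 (x) x 58 (y) x 12 mm (z), 55 to 115 g, all alike. Origin: centre of the underside, z up through the label when it lies flat on the bench as at the start, x along the length. May be absent.
- case2: Flat closed case for microscope slides, white plastic with grey hinge, clasp and edge line, a paper label on the upper face: 88 (x) x 58 (y) x 12 mm (z), 55 to 115 g, all alike. Origin: centre of the underside, z up through the label when it lies flat on the bench as at the start, x along the length. May be absent.
- case3: Flat closed case for microscope slides, white plastic with grey hinge, clasp and edge line, a paper label on the upper face: 88 (x) x 58 (y) x 12 mm (z), 55 to 115 g, all alike. Origin: centre of the underside, z up through the label when it lies flat on the bench as at the start, x along the length. May be absent.
- case4: Flat closed case for microscope slides, white plastic with grey hinge, clasp and edge line, a paper label on the upper face: 88 (x) x 58 (y) x 12 mm (z), 55 to 115 g, all alike. Origin: centre of the underside, z up through the label when it lies flat on the bench as at the start, x along the length. May be absent.
- case5: Flat closed case for microscope slides, white plastic with grey hinge, clasp and edge line, a paper label on the upper face: 88 (x) x 58 (y) x 12 mm (z), 55 to 115 g, all alike. Origin: centre of the underside, z up through the label when it lies flat on the bench as at the start, x along the length. May be absent.
- oil_bottle: Small amber bottle, 32 mm across, 62 mm high, loose, to be left where it is. Origin: centre of its underside.
- swab_jar: White screw-top jar, 56 mm across, 75 mm high, loose, to be left where it is. Origin: centre of its underside.
- timer: White bench timer, 62 x 62 x 18 mm, loose, to be left where it is. Origin: centre of its underside.
- petri_dish: Clear round dish, 64 mm across, 15 mm high, lying on the bench in front of the rack, loose, to be left where it is. Origin: centre of its underside.
- eyepiece: Microscope eyepiece, standing, 34 mm across, 46 mm high, loose, to be left where it is. Origin: centre of its underside.
- phone: Black phone lying flat, 150 x 72 x 8 mm, loose, to be left where it is. Origin: centre of its underside.
There are look-alikes about, which are no part of the job. Leave any blue or pink look-alike of the case5 alone. What is shaped like the case1 but orange is not meant.

How it is judged:
On the way:
1. the forceps and the marker lie in the instrument tray, and no slide case is in the rack yet (linear speed of each of forceps, marker below 0.03 m/s and x of forceps_front in the frame of tray between -0.105 and 0.105 m and y of forceps_front in the frame of tray between -0.065 and 0.065 m and z of each of forceps_front, forceps_rear, marker_front, marker_rear in the frame of tray below 0.032 m and x of forceps_rear in the frame of tray between -0.105 and 0.105 m and y of forceps_rear in the frame of tray between -0.065 and 0.065 m and x of marker_front in the frame of tray between -0.105 and 0.105 m and y of marker_front in the frame of tray between -0.065 and 0.065 m and x of marker_rear in the frame of tray between -0.105 and 0.105 m and y of marker_rear in the frame of tray between -0.065 and 0.065 m and height (world z) of each of case0, case1, case2, case3, case4, case5 below 0.035 m), for 0.2 s.
At the end, for the whole second after the job is handed in: Forceps and marker lie inside the tray (both ends within its walls, under 32 mm up). Every slide case present stands on a short end in a rack slot: long axis within 0.6 rad of vertical, origin 35 to 60 mm above its underside; all at rest, released (linear speed of each of forceps, marker, case0, case1, case2, case3, case4, case5 below 0.03 m/s and x of forceps_front in the frame of tray between -0.105 and 0.105 m and y of forceps_front in the frame of tray between -0.065 and 0.065 m and z of each of forceps_front, forceps_rear, marker_front, marker_rear in the frame of tray below 0.032 m and x of forceps_rear in the frame of tray between -0.105 and 0.105 m and y of forceps_rear in the frame of tray between -0.065 and 0.065 m and x of marker_front in the frame of tray between -0.105 and 0.105 m and y of marker_front in the frame of tray between -0.065 and 0.065 m and x of marker_rear in the frame of tray between -0.105 and 0.105 m and y of marker_rear in the frame of tray between -0.065 and 0.065 m and x of case0 in the frame of rack between -0.09 and 0.095 m and y of case0 in the frame of rack between -0.02 and 0.02 m and z of case0 in the frame of rack between 0.035 and 0.06 m and (angle between case0's own x axis and vertical below 0.6 rad or angle between case0's own x axis and vertical above 2.54 rad) and x of case1 in the frame of rack between -0.09 and 0.095 m and y of case1 in the frame of rack between -0.02 and 0.02 m and z of case1 in the frame of rack between 0.035 and 0.06 m and (angle between case1's own x axis and vertical below 0.6 rad or angle between case1's own x axis and vertical above 2.54 rad) and x of case2 in the frame of rack between -0.09 and 0.095 m and y of case2 in the frame of rack between -0.02 and 0.02 m and z of case2 in the frame of rack between 0.035 and 0.06 m and (angle between case2's own x axis and vertical below 0.6 rad or angle between case2's own x axis and vertical above 2.54 rad) and x of case3 in the frame of rack between -0.09 and 0.095 m and y of case3 in the frame of rack between -0.02 and 0.02 m and z of case3 in the frame of rack between 0.035 and 0.06 m and (angle between case3's own x axis and vertical below 0.6 rad or angle between case3's own x axis and vertical above 2.54 rad) and x of case4 in the frame of rack between -0.09 and 0.095 m and y of case4 in the frame of rack between -0.02 and 0.02 m and z of case4 in the frame of rack between 0.035 and 0.06 m and (angle between case4's own x axis and vertical below 0.6 rad or angle between case4's own x axis and vertical above 2.54 rad) and x of case5 in the frame of rack between -0.09 and 0.095 m and y of case5 in the frame of rack between -0.02 and 0.02 m and z of case5 in the frame of rack between 0.035 and 0.06 m and (angle between case5's own x axis and vertical below 0.6 rad or angle between case5's own x axis and vertical above 2.54 rad)); the robot touches nothing.
It fails at once if a bystander (oil bottle, swab jar, timer, petri dish, eyepiece, phone) is pushed more than 50 mm from its place (distance of any of oil_bottle, swab_jar, timer, petri_dish, eyepiece, phone from where it was at the start of the episode above 0.05 m).
Of case0, case1, case2, case3, case4, case5 only 4 to 6 are there at a start; the rules pass over those that are not, and their reading is None.
At some moment in a run one of case0, case1, case2, case3, case4, case5 may be knocked a few centimetres aside while the robot is not near it.
It also fails if it takes over 208 s, if anything falls off the work surface, if the arm or the gripper's body presses on something with over 40 N, if the wrist force passes 120 N, or if a joint passes its speed limit or range.

## Working session

There is one attempt and no reset: what is moved stays moved. The work goes in short steps, Python scripts to look and compute and a shell command to move; the robot and the scene stay as the last step left them, time stands still between calls to the robot, and variables do not carry over. Pictures are saved under pics/ and viewed, at most 14 in all, crops included, and the job is handed in when it is done.

```bash
mkdir -p pics; ls; cat > h.py <<'E'
import numpy as np, cv2
from rig import ctrl
from scipy.spatial.transform import Rotation as R
E
python3 - <<'E'
from h import *
import pickle
print(ctrl.state())
for n in("scene","top"):
    p=ctrl.capture(n); print(n,p["fx"],p["k1"],p["rvec"],p["tvec"],p["shot"])
    cv2.imwrite(f"pics/{n}0.png",p["color"][:,:,::-1]); pickle.dump(p,open(n+"0.pkl","wb"))
E
```

```text
pics
{'time_s': 0.0, 'joint_pos': array([ 1.1141218 ,  0.46942945, -0.04861771,  1.53366434,  0.02410745,
        1.14093842, -0.08229156]), 'joint_velocities': array([-2.07461953e-04, -1.51833402e-03, -1.82743162e-03,  3.72450329e-04,
       -3.15806744e-04, -2.52175448e-04,  1.61851401e-05]), 'joint_torque': array([-5.69687836e-04, -5.10316300e+01, -4.71121597e-02, -2.37713134e+01,
        1.06075394e-02,  7.60743365e-03,  1.33726545e-06]), 'tcp_pos': array([ 0.2797855 , -0.61360459,  0.19458213]), 'tcp_rot': array([-3.13974005e+00,  6.10810449e-05,  4.27837432e-01]), 'wrist_force': array([0.01911964, 0.62465869, 0.3701165 ]), 'torque': array([-0.02392183,  0.00917134, -0.0502743 ]), 'finger_force': 0.0, 'gripper_width': 0.9992504396045194}
scene 395.84226364680745 0.005264605196909148 [ 2.03754469  1.53412639 -0.52904536] [-0.12868013 -0.36357521  1.4450528 ] 1
top 456.75918135727994 -0.08736117523125536 [ 2.10123138 -2.16493585  0.17601393] [-0.01385154  0.54123144  1.28655524] 2
```

View pics/scene0.png

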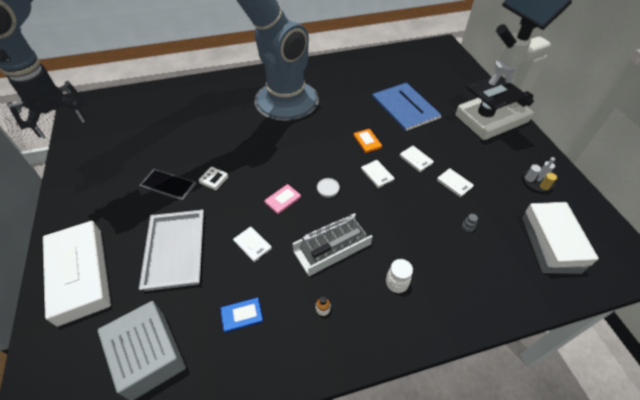

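View pics/top0.png

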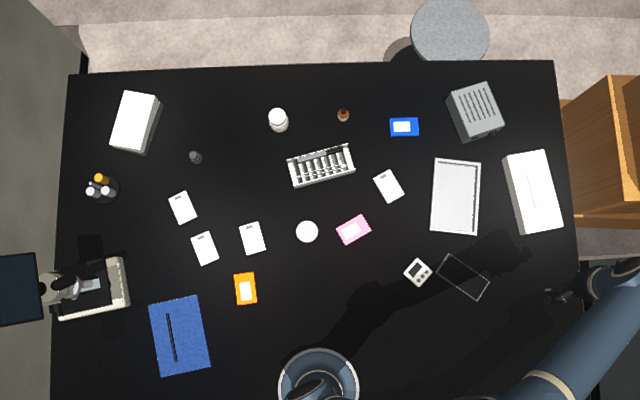

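The scene shows four white cases, at top-view pixels (183,208), (205,248), (252,238) and (388,186). The look-alikes to leave are pink (353,229), blue (404,127) and orange (245,289). The big white boxes at (135,122) and (533,192) are not cases either. The rack is at (321,165) and the tray at (455,197). Next I fit box models to the outlines in both views.

```bash
cat >> h.py <<'E'
from scipy.optimize import minimize
def proj(p,X):
    Y=R.from_rotvec(p["rvec"]).apply(np.atleast_2d(X))+p["tvec"]
    s=Y[:,:2]/Y[:,2:]; s=s*(1+p["k1"]*(s**2).sum(1,keepdims=True))
    return s*[p["fx"],p["fy"]]+[p["cx"],p["cy"]]
def onplane(p,uv,z):
    s0=(np.array(uv)-[p["cx"],p["cy"]])/[p["fx"],p["fy"]]; s=s0.copy()
    for _ in range(8): s=s0/(1+p["k1"]*(s**2).sum())
    Q=R.from_rotvec(p["rvec"]).inv(); c=-Q.apply(p["tvec"]); d=Q.apply([*s,1])
    return c+d*(z-c[2])/d[2]
def box(lx,ly,h): return np.array([[a*lx/2,b*ly/2,c*h] for a in(-1,1) for b in(-1,1) for c in(0,1)])
MODEL=dict(rack=np.vstack([box(.19,.084,.04)]),tray=box(.21,.13,.022),case=box(.088,.058,.012),forceps=box(.147,.013,.009),marker=box(.14,.015,.015))
S=4
def hullmask(m):
    c=np.argwhere(cv2.resize(m.astype(np.uint8)*255,None,fx=S,fy=S,interpolation=cv2.INTER_LINEAR)>127)[:,::-1]
    o=np.zeros((400*S,640*S),np.uint8); cv2.fillConvexPoly(o,cv2.convexHull(c.astype(np.int32)),1); return o
def fit(obs,model,x0,fixz=None):
    """obs: [(pic,bool mask)], x0=[x,y,z,yaw]"""
    H=[(p,hullmask(m)) for p,m in obs]
    def cost(v):
        z=v[2] if fixz is None else fixz; X=R.from_euler('z',v[3]).apply(model)+[v[0],v[1],z]; t=0
        for p,h in H:
            q=((proj(p,X)+.5)*S-.5); o=np.zeros_like(h)
            cv2.fillConvexPoly(o,cv2.convexHull(np.round(q).astype(np.int32)),1)
            t+=1-(o&h).sum()/max((o|h).sum(),1)
        return t/len(H)
    best=None
    for dy in (0,.3,-.3):
        s=np.array(x0,float)+[0,0,0,dy]
        sim=np.vstack([s]+[s+np.eye(4)[i]*d for i,d in enumerate((.02,.02,.01,.2))])
        r=minimize(cost,s,method="Nelder-Mead",options=dict(initial_simplex=sim,maxiter=160,xatol=2e-4,fatol=1e-4))
        if best is None or r.fun<best.fun: best=r
    return best.x,best.fun
def color(p,m): 
    e=cv2.erode(m.astype(np.uint8),np.ones((2,2)))>0
    return np.median(p["color"][e if e.any() else m],0)
E
cat > m1.py <<'E'
from h import *
import pickle
P=[ctrl.capture("top"),ctrl.capture("scene")]
D={}
for n in ("rack","tray","forceps","marker","case0","petri_dish","oil_bottle","swab_jar","timer","phone","eyepiece"):
    D[n]=[[d for d in ctrl.outline_of(p,n) if d["confidence"]>.3] for p in P]
pickle.dump((P,D),open("m1.pkl","wb"))
for n in D:
    for i in (0,1):
        for d in D[n][i]:
            c=np.argwhere(d["pixels"]).mean(0)[::-1]
            print(n,i,round(d["confidence"],2),c.round(1),d["pixels"].sum(),color(P[i],d["pixels"]),onplane(P[i],c,.01)[:2].round(3))
E
python3 m1.py
```

```text
rack 0 0.57 [319.6 168. ] 1336 [180. 182. 176.] [ 0.647 -0.023]
rack 1 0.74 [329.1 247.1] 1777 [111. 116. 115.] [ 0.652 -0.034]
rack 1 0.48 [336.9 241.9] 405 [80. 85. 85.] [ 0.642 -0.009]
tray 0 0.82 [455.4 196.4] 3386 [244. 243. 244.] [ 0.547 -0.43 ]
tray 0 0.33 [417.4 272. ] 426 [212.  205.5 196.5] [ 0.326 -0.301]
tray 1 0.67 [172.6 250.9] 4124 [211. 214. 217.] [ 0.551 -0.429]
forceps 1 0.53 [324.5 229.8] 206 [130.5 134.5 136. ] [ 0.596 -0.03 ]
marker 0 0.81 [319.  154.2] 304 [110. 111. 108.] [ 0.69  -0.023]
marker 0 0.64 [318.3 168. ] 1488 [177. 179. 174.] [ 0.647 -0.019]
marker 1 0.78 [334.4 243.2] 374 [76.  80.5 80.5] [ 0.644 -0.017]
case0 0 0.95 [245.2 287.8] 611 [254. 203.  49.] [0.295 0.204]
case0 0 0.88 [182.3 207.5] 538 [254. 254. 254.] [0.538 0.394]
case0 0 0.84 [387.8 186. ] 587 [254. 254. 254.] [ 0.585 -0.227]
case0 0 0.79 [204.4 248.3] 653 [254. 254. 254.] [0.414 0.325]
case0 0 0.79 [403.7 126.4] 577 [ 51. 128. 249.] [ 0.771 -0.287]
case0 0 0.68 [352.9 229.1] 603 [254.  223.  246.5] [ 0.458 -0.116]
case0 0 0.56 [252.4 238.4] 599 [254. 254. 254.] [0.439 0.182]
case0 0 0.
[... 847 characters left out ...]
 1 0.55 [398.8 275.6] 684 [182.  184.  180.5] [0.779 0.11 ]
timer 0 0.97 [417.7 272.5] 416 [207. 201. 193.] [ 0.325 -0.302]
timer 1 0.68 [213.2 178.2] 395 [167. 168. 167.] [ 0.325 -0.299]
timer 1 0.67 [329.  247.1] 1851 [111. 116. 115.] [ 0.652 -0.034]
phone 0 0.76 [462.4 277. ] 1258 [29. 28. 29.] [ 0.307 -0.433]
phone 1 0.92 [168.3 184.3] 1041 [16. 16. 20.] [ 0.314 -0.429]
eyepiece 0 0.57 [417.5 272.6] 519 [208. 202. 193.] [ 0.324 -0.301]
eyepiece 0 0.52 [195.4 157.2] 119 [75. 75. 77.] [0.694 0.357]
eyepiece 0 0.4 [322.8 170.4] 33 [233. 232. 229.] [ 0.639 -0.032]
eyepiece 1 0.72 [329.3 247.5] 1730 [111. 116. 115.] [ 0.653 -0.034]
eyepiece 1 0.67 [469.5 222.7] 193 [69. 72. 74.] [0.683 0.362]
```

```bash
python3 - <<'E'
from h import *
import pickle
P,D=pickle.load(open("m1.pkl","rb"))
a=cv2.resize(P[0]["color"][130:205,272:372],None,fx=8,fy=8,interpolation=3)[:,:,::-1]
b=cv2.resize(P[1]["color"][200:285,280:380],None,fx=8,fy=8,interpolation=3)[:,:,::-1]
cv2.imwrite("pics/ra.png",a[:600]);cv2.imwrite("pics/rb.png",b[:600])
o=[(P[i],D["rack"][i][0]["pixels"]) for i in (0,1)]
print("rack",fit(o,MODEL["rack"],[.645,-.03,0,1.57+.1]),fit(o,MODEL["rack"],[.645,-.03,0,1.57],0))
o=[(P[i],D["tray"][i][0]["pixels"]) for i in (0,1)]
print("tray",fit(o,MODEL["tray"],[.55,-.43,0,1.5]))
for xy in ([.540,.393],[.416,.325],[.441,.183],[.585,-.226]):
    o=[]
    for i in (0,1):
        for d in D["case0"][i]:
            c=np.argwhere(d["pixels"]).mean(0)[::-1]
            if np.hypot(*(onplane(P[i],c,.01)[:2]-xy))<.02: o.append((P[i],d["pixels"]));break
    for i,(p,m) in enumerate(o):  # single-view yaw on plane
        pts=np.array([onplane(p,u[::-1],.009)[:2] for u in np.argwhere(m)],np.float32)*1000
        r=cv2.minAreaRect(pts); print("  rect",np.round(r[0]),np.round(r[1]),round(r[2],1))
    print("case",len(o),*fit(o,MODEL["case"],[*xy,0,-.3]))
E
```

```text
rack (array([ 0.64990607, -0.02586976,  0.00336077,  1.8159364 ]), np.float64(0.034877664948184395)) (array([ 0.65056409, -0.02479853,  0.00246464,  1.81844138]), np.float64(0.044061887589360194))
tray (array([ 0.54985706, -0.42387613,  0.0132414 ,  2.99775897]), np.float64(0.06891081675368566))
  rect [539. 395.] [91. 58.] 25.3
  rect [538. 393.] [90. 65.] 24.2
case 2 [0.53847819 0.39427563 0.00208575 0.45132224] 0.06033613391384901
  rect [415. 326.] [96. 63.] 23.5
  rect [417. 324.] [90. 66.] 22.3
case 2 [ 0.41311356  0.32774015 -0.00190963  0.39831286] 0.08830397205060292
  rect [440. 183.] [91. 61.] 16.9
  rect [442. 184.] [97. 67.] 16.4
case 2 [0.44059166 0.18323262 0.00199694 0.27378941] 0.06668186585095437
  rect [ 586. -227.] [92. 62.] 28.0
  rect [ 584. -227.] [94. 59.] 27.1
case 2 [ 0.5850325  -0.22645142  0.00347785  0.47487261] 0.06270068760094366
```

View pics/ra.png

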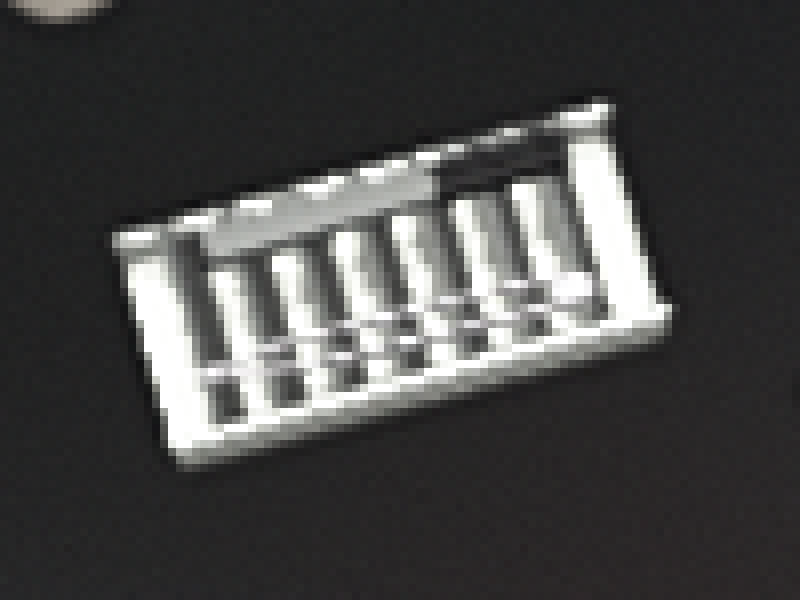

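View pics/rb.png

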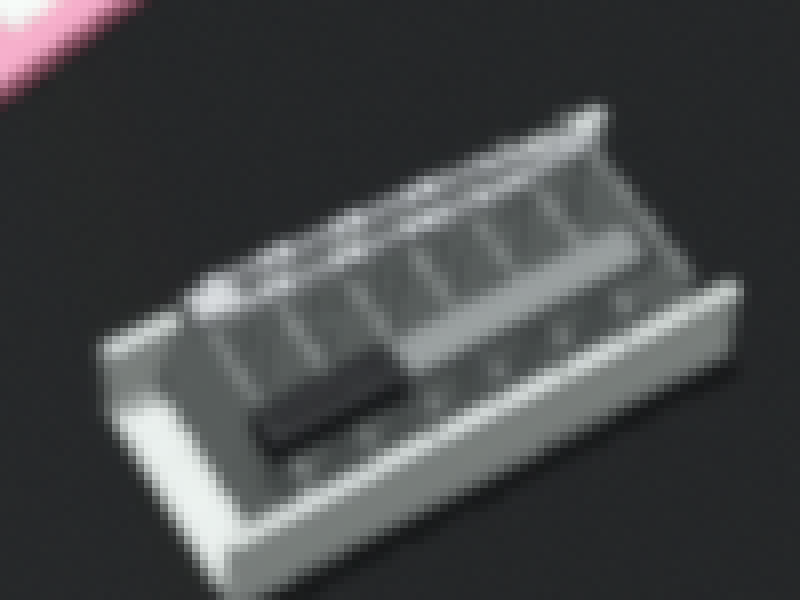

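The crops show the marker across the dividers on the far side. In the top view its barrel end is at (297.6,160) and its cap end at (343.2,147.5). The forceps lie on the near side, at about (297,176) to (346,166).

```bash
cat >> h.py <<'E'
def tri(p,u,q,v):
    a=[];b=[]
    from scipy.optimize import least_squares
    f=lambda X:np.r_[proj(p,X)[0]-u,proj(q,X)[0]-v]
    r=least_squares(f,[.6,0,.05]); return r.x,np.abs(r.fun).max()
E
python3 - <<'E'
from h import *
import pickle
P,D=pickle.load(open("m1.pkl","rb"))
for n,(a,b,c,d) in dict(forceps=((297.3,176.3),(354.4,215.6),(345.8,166),(305,237.1)),marker=((298,160.2),(358.5,231),(342.8,147.8),(312.8,253))).items():
    A,e1=tri(P[0],a,P[1],b);B,e2=tri(P[0],c,P[1],d)
    print(n,A.round(4),B.round(4),round(e1,2),round(e2,2),"len",np.linalg.norm(A-B),"mid",(A+B)/2,"yaw",np.arctan2(*(A-B)[1::-1]))
o=[(P[i],D["marker"][i][0]["pixels"]) for i in (0,1)]
print(fit(o,MODEL["marker"],[.68,-.03,.054,1.817]))
# overlay
T=np.tan(np.radians(15)); X=R.from_euler('z',1.817)
out=[]
for p,(x,y,w,h) in zip(P,((272,130,100,70),(280,200,100,85))):
    im=cv2.resize(p["color"][y:y+h,x:x+w],None,fx=6,fy=6,interpolation=3)[:,:,::-1].copy()
    for k in range(7):
        x0=-.0655+.0238*(k-.5)
        for yy in (-.038,.038):
            L=[[x0+T*0,yy,.008],[x0+T*.046,yy,.054]] 
            q=(proj(p,X.apply(L)+[.650,-.0255,0])+.5-[x,y])*6
            cv2.line(im,*[tuple(map(int,t)) for t in q],(0,0,255),1); cv2.circle(im,tuple(map(int,q[1])),3,(0,255,0),1)
    q=(proj(p,X.apply(MODEL["rack"])+[.650,-.0255,0])+.5-[x,y])*6
    for t in q: cv2.circle(im,tuple(map(int,t)),3,(255,0,0),-1)
    out.append(im)
n=max(i.shape[0] for i in out)
cv2.imwrite("pics/ov.png",np.hstack([cv2.copyMakeBorder(i,0,n-i.shape[0],0,0,0) for i in out])[:, :1200])
i=cv2.imread("pics/ov.png");cv2.imwrite("pics/ov.png",cv2.resize(i,None,fx=.66,fy=.66,interpolation=cv2.INTER_AREA))
E
```

```text
forceps [0.6112 0.0443 0.0673] [ 0.6382 -0.0967  0.0643] 0.83 1.05 len 0.14359375252724935 mid [ 0.62466416 -0.02620512  0.06578437] yaw 1.759998726486595
marker [0.6591 0.0401 0.0659] [ 0.6915 -0.0903  0.0702] 0.37 0.84 len 0.13442975264480156 mid [ 0.67530974 -0.02514117  0.06801588] yaw 1.8144368765916312
(array([ 0.67512997, -0.02350469,  0.05742317,  1.83681558]), np.float64(0.10040975036701849))
```

View pics/ov.png

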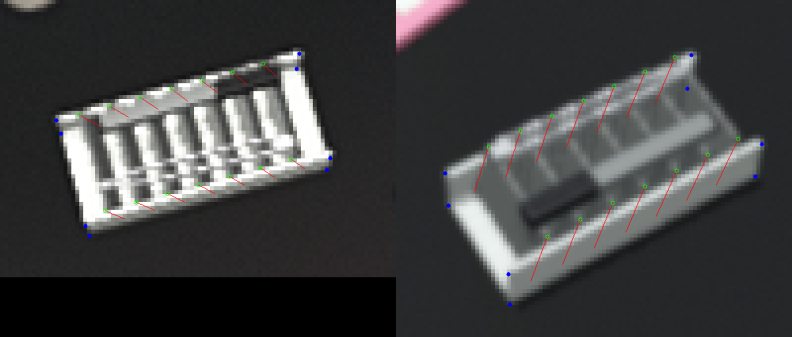

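The overlay agrees with both views: rack at (0.650, -0.0255), yaw 1.817. The forceps lie near (0.625, -0.026) and the marker near (0.675, -0.024), both about 60 mm up. Now I write the move calculator.

```bash
cat > go.py <<'E'
import sys; from h import *
# usage: go.py x y z yaw [tilt heading]: tool x along yaw when down; tilt = lean of approach axis towards heading
def rot(yaw,tilt=0,head=0):
    r=R.from_euler('xyz',[np.pi,0,yaw])
    return R.from_rotvec(np.array([np.sin(head),-np.cos(head),0])*tilt)*r   # approach -z leans towards heading
def delta(pos,Rt,s=None):
    s=s or ctrl.state(); R0=R.from_euler('xyz',s["tcp_rot"])
    return R0.inv().apply(np.array(pos)-s["tcp_pos"])*1000, np.degrees((R0.inv()*Rt).as_rotvec())
if __name__=="__main__":
    a=list(map(float,sys.argv[1:])); s=ctrl.state()
    o,d=delta(a[:3],rot(*a[3:]),s)
    print("t",round(s["time_s"],1),"off",o.round(1),"dr",d.round(1),"|o|",np.linalg.norm(o).round(),"q",s["joint_pos"].round(2))
E
python3 -c "
from go import *
print(rot(0,.5,0).apply([0,0,1]))"
python3 go.py .6247 -.026 .18 1.76
```

```text
[ 4.79425539e-01 -1.22464680e-16 -8.77582562e-01]
t 1.3 off [ 557.6 -392.2   15.6] dr [  0.    0.  -76.3] |o| 682.0 q [ 1.11  0.47 -0.05  1.53  0.02  1.14 -0.08]
```

```bash
python3 -m jog '[{"claw":0.6,"offset":[46,-33,1],"dr":[0,0,-6]},{"claw":0.6,"offset":[558,-392,16],"dr":[0,0,-76]},{"claw":0.6,"offset":[558,-392,16],"dr":[0,0,-76]},{"claw":0.6,"offset":[558,-392,16],"dr":[0,0,-76]},{"claw":0.6,"offset":[558,-392,16],"dr":[0,0,-76]},{"claw":0.6,"offset":[558,-392,16],"dr":[0,0,-76]},{"claw":0.6,"offset":[558,-392,16],"dr":[0,0,-76]},{"claw":0.6,"offset":[558,-392,16],"dr":[0,0,-76]},{"claw":0.6,"offset":[558,-392,16],"dr":[0,0,-76]},{"claw":0.6,"offset":[558,-392,16],"dr":[0,0,-76]},{"claw":0.6,"offset":[558,-392,16],"dr":[0,0,-76]},{"claw":0.6,"offset":[558,-392,16],"dr":[0,0,-76]}]' 30; python3 go.py .6247 -.026 .085 1.76
```

```text
time_s: 2.5
tcp_pos: [0.5844, -0.0953, 0.1818]
tcp_rot: [3.141, 0.001, 1.754]
wrist_force: [0.7, -0.4, -0.4]
gripper_width: 0.4
finger_force: 0.0
t 2.5 off [60.9 52.2 96.8] dr [ 0.   0.  -0.4] |o| 126.0 q [ 0.48  0.39 -0.51  1.73  0.22  1.07  0.08]
```

```bash
python3 -m jog '[{"claw":0.6,"offset":[61,52,20],"dr":[0,0,0]},{"claw":0.6,"offset":[61,52,20],"dr":[0,0,0]},{"claw":0.6,"offset":[61,52,60],"dr":[0,0,0]},{"claw":0.6,"offset":[61,52,97],"dr":[0,0,0]},{"claw":0.6,"offset":[61,52,97],"dr":[0,0,0]},{"claw":0.6,"offset":[61,52,97],"dr":[0,0,0]}]'; python3 - <<'E'
from h import *
p=ctrl.capture("top");q=ctrl.capture("scene")
a=cv2.resize(p["color"][120:210,262:382],None,fx=6,fy=6,interpolation=3)
b=cv2.resize(q["color"][180:270,280:400],None,fx=6,fy=6,interpolation=3)
cv2.imwrite("pics/g1.png",cv2.resize(np.vstack([a,b]),(400,600),interpolation=cv2.INTER_AREA)[:,:,::-1])
E
```

```text
time_s: 3.1
tcp_pos: [0.6237, -0.0275, 0.0849]
tcp_rot: [-3.141, -0.0, 1.754]
wrist_force: [-0.3, 0.3, 0.4]
gripper_width: 0.401
finger_force: 0.0
```

View pics/g1.png

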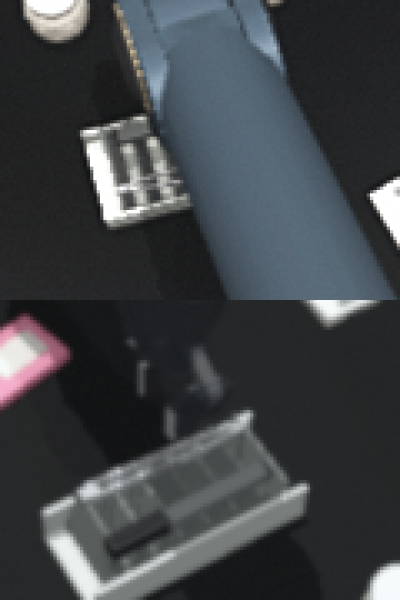

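The arm covers the top view. In the scene view the fingers stand over the forceps line at about (170,420) in the crop, so I lower and close.

```bash
python3 -m jog '[{"claw":0.6,"offset":[1,1,15],"dr":[0,0,0]},{"claw":0.6,"offset":[1,1,27],"dr":[0,0,0]},{"claw":0.6,"offset":[1,1,27],"dr":[0,0,0]},{"claw":1,"offset":[1,1,27],"dr":[0,0,0]},{"claw":1,"offset":[1,1,27],"dr":[0,0,0]},{"claw":1,"offset":[1,1,27],"dr":[0,0,0]},{"claw":1,"offset":[1,1,27],"dr":[0,0,0]},{"claw":1,"offset":[1,1,27],"dr":[0,0,0]},{"claw":1,"offset":[1,1,27],"dr":[0,0,0]},{"claw":1,"offset":[1,1,27],"dr":[0,0,0]}]' 35
```

```text
time_s: 4.2
tcp_pos: [0.6244, -0.0262, 0.0577]
tcp_rot: [3.141, 0.0, 1.754]
wrist_force: [0.2, -0.7, 1.0]
gripper_width: 0.002
finger_force: 0.0
```

```bash
python3 -m jog '[{"claw":0.6,"offset":[0,0,0],"dr":[0,0,0]},{"claw":0.6,"offset":[0,0,0],"dr":[0,0,0]},{"claw":0.6,"offset":[0,0,-40],"dr":[0,0,0]},{"claw":0.6,"offset":[0,0,-85],"dr":[0,0,0]},{"claw":0.6,"offset":[-50,0,-100],"dr":[0,0,0]},{"claw":0.6,"offset":[-100,0,-100],"dr":[0,0,0]},{"claw":0.6,"offset":[-150,0,-100],"dr":[0,0,0]},{"claw":0.6,"offset":[-200,0,-100],"dr":[0,0,0]},{"claw":0.6,"offset":[-240,0,-100],"dr":[0,0,0]}]'; python3 - <<'E'
from h import *
import pickle
p=ctrl.capture("top");q=ctrl.capture("scene"); pickle.dump((p,q),open("m2.pkl","wb"))
a=cv2.resize(p["color"][138:203,277:367],None,fx=8,fy=8,interpolation=3)[:300+220]
b=cv2.resize(q["color"][205:280,285:385],None,fx=8,fy=8,interpolation=3)
cv2.imwrite("pics/g2a.png",a[:,:,::-1]);cv2.imwrite("pics/g2b.png",b[:,:,::-1])
for n in("forceps","marker"):
  for i,c in enumerate((p,q)):
    for d in ctrl.outline_of(c,n):
        if d["confidence"]>.3: print(n,i,d["confidence"],d["rect"])
E
```

```text
time_s: 5.1
tcp_pos: [0.6679, -0.2658, 0.1576]
tcp_rot: [-3.141, 0.001, 1.752]
wrist_force: [-0.2, 0.2, 0.3]
gripper_width: 0.403
finger_force: 0.0
forceps 0 0.68 [327.3, 164.8, 346.0, 171.7]
forceps 1 0.73 [308.8, 217.7, 355.3, 237.5]
marker 0 0.81 [296.7, 146.5, 338.8, 160.3]
marker 1 0.7 [312.9, 229.4, 361.0, 254.9]
marker 1 0.49 [303.8, 215.7, 348.7, 240.4]
marker 1 0.4 [293.5, 213.9, 369.6, 273.6]
```

View pics/g2b.png

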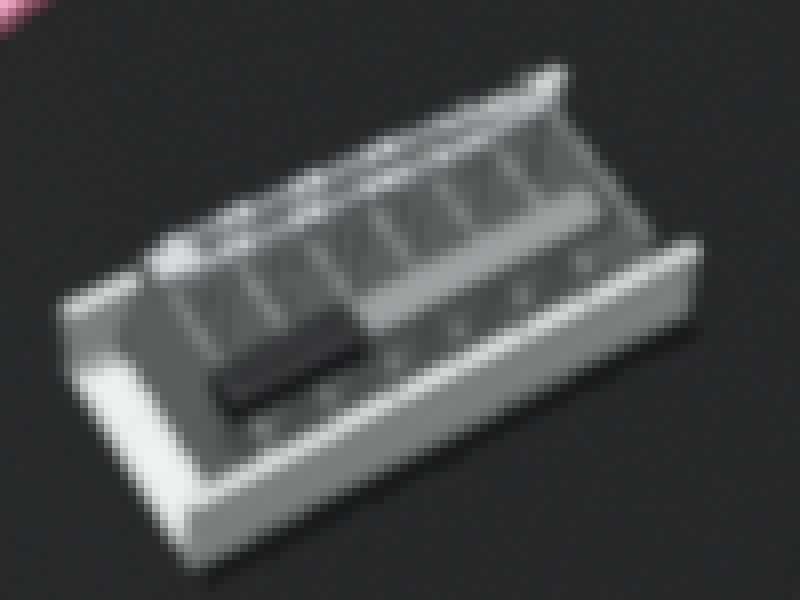

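View pics/g2a.png

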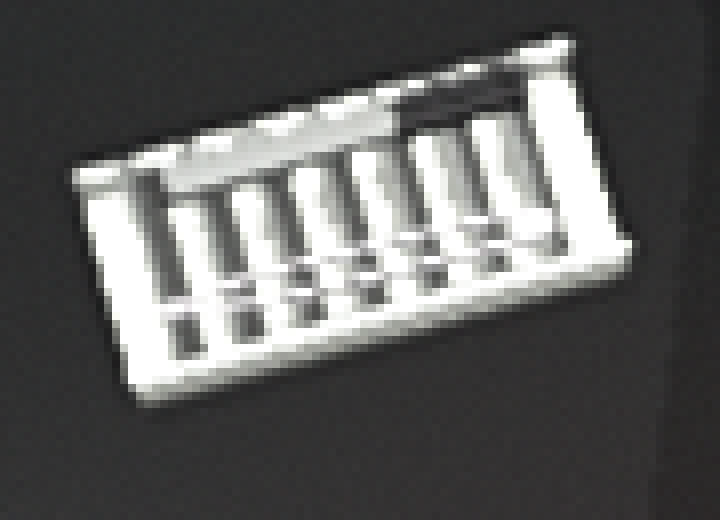

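```bash
python3 - <<'E'
from h import *
import pickle
p,q=pickle.load(open("m2.pkl","rb"))
for z in (.05,.0585): print(onplane(p,[322.5,171.6],z),onplane(q,[329.7,226.3],z),onplane(q,[332,227.6],z))
print(proj(p,[.6247,-.026,.058]),proj(q,[.6247,-.026,.058]))
Xr=R.from_euler('z',1.817)
out=[]
# rectify patch of rack plane z=.058 from both views, 0.25mm... 3px/mm
for c in (p,q):
    g=np.array([[ [x/3e3-.11,-(y/3e3-.05),.0585] for x in range(660)] for y in range(290)]).reshape(-1,3)
    uv=proj(c,Xr.apply(g)+[.65,-.0255,0]).reshape(290,660,2).astype(np.float32)
    im=cv2.remap(c["color"],uv[...,0],uv[...,1],cv2.INTER_CUBIC)
    for k in range(0,290,30): cv2.line(im,(0,k),(8,k),(255,0,0),1)
    t=((Xr.inv().apply(np.array([.6247,-.026,0])-[.65,-.0255,0]))*3e3).round(); print(t)
    cv2.circle(im,(int(330+t[0]),int(150-t[1])),4,(255,0,0),1)
    im=cv2.convertScaleAbs(im,alpha=1.6 if c is q else .9)
    out.append(im)
cv2.imwrite("pics/rect.png",np.vstack(out)[:,:,::-1])
E
```

```text
[ 0.62619253 -0.03146187  0.05      ] [ 0.61495907 -0.02187696  0.05      ] [ 0.6205324  -0.01730028  0.05      ]
[ 0.62419941 -0.03145011  0.0585    ] [ 0.62049004 -0.0237561   0.0585    ] [ 0.62600798 -0.0192249   0.0585    ]
[[320.63008208 171.52774967]] [[329.3386409  227.90257136]]
[17. 74.  0.]
[17. 74.  0.]
```

View pics/rect.png

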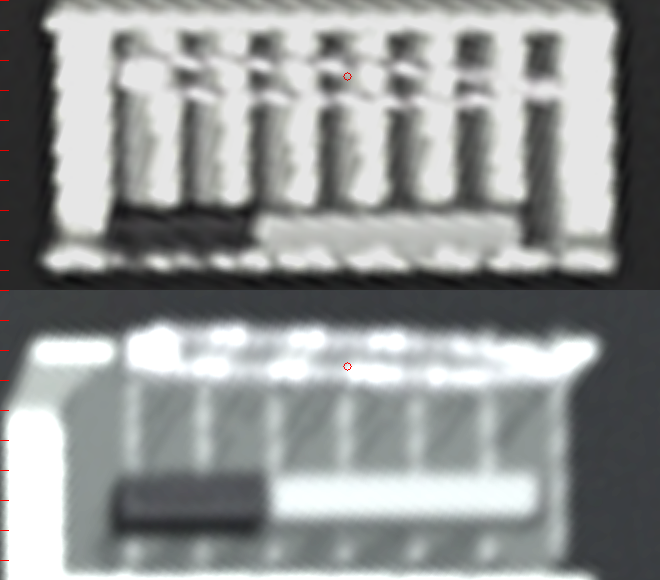

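The rectified view shows the forceps as a V beneath the circled tool point, so the lateral aim was right. The fingers closed too high, so I go back lower and feel for the divider tops.

```bash
python3 -m jog '[{"claw":0.6,"offset":[50,0,0],"dr":[0,0,0]},{"claw":0.6,"offset":[100,0,0],"dr":[0,0,0]},{"claw":0.6,"offset":[150,0,0],"dr":[0,0,0]},{"claw":0.6,"offset":[200,0,0],"dr":[0,0,0]},{"claw":0.6,"offset":[243,0,0],"dr":[0,0,0]},{"claw":0.6,"offset":[243,0,50],"dr":[0,0,0]},{"claw":0.6,"offset":[243,0,90],"dr":[0,0,0]},{"claw":0.6,"offset":[243,0,98],"dr":[0,0,0]},{"claw":0.6,"offset":[243,0,102],"dr":[0,0,0]},{"claw":0.6,"offset":[243,0,102],"dr":[0,0,0]}]'; python3 -m jog '[{"claw":0.6,"offset":[0,0,1],"dr":[0,0,0]},{"claw":0.6,"offset":[0,0,2],"dr":[0,0,0]}]';  python3 -m jog '[{"claw":0.6,"offset":[0,0,1],"dr":[0,0,0]},{"claw":0.6,"offset":[0,0,2],"dr":[0,0,0]}]'
```

```text
time_s: 6.4
tcp_pos: [0.6249, -0.0225, 0.057]
tcp_rot: [3.139, 0.0, 1.755]
wrist_force: [-0.2, -0.1, 0.3]
gripper_width: 0.401
finger_force: 0.0
time_s: 6.6
tcp_pos: [0.6252, -0.0233, 0.0554]
tcp_rot: [3.138, 0.001, 1.754]
wrist_force: [0.4, -0.2, -0.4]
gripper_width: 0.399
finger_force: 0.0
time_s: 6.8
tcp_pos: [0.6242, -0.0234, 0.0521]
tcp_rot: [3.141, 0.0, 1.754]
wrist_force: [-1.1, -0.9, 0.3]
gripper_width: 0.394
finger_force: 0.0
```

```bash
python3 -m jog '[{"claw":0.6,"offset":[0,0,-2],"dr":[0,0,0]},{"claw":0.6,"offset":[0,0,-2],"dr":[0,0,0]},{"claw":0.7,"offset":[0,0,-2],"dr":[0,0,0]},{"claw":0.75,"offset":[0,0,-2],"dr":[0,0,0]},{"claw":0.8,"offset":[0,0,-2],"dr":[0,0,0]},{"claw":0.85,"offset":[0,0,-2],"dr":[0,0,0]},{"claw":1,"offset":[0,0,-2],"dr":[0,0,0]},{"claw":1,"offset":[0,0,-2],"dr":[0,0,0]},{"claw":1,"offset":[0,0,-2],"dr":[0,0,0]},{"claw":1,"offset":[0,0,-2],"dr":[0,0,0]},{"claw":1,"offset":[0,0,-2],"dr":[0,0,0]}]'
```

```text
time_s: 7.9
tcp_pos: [0.6239, -0.0232, 0.0536]
tcp_rot: [3.142, 0.0, 1.754]
wrist_force: [0.1, -0.0, -0.1]
gripper_width: -0.001
finger_force: 0.0
```

```bash
python3 - <<'E'
from h import *
q=ctrl.capture("scene"); x,y=290,180
u=(proj(q,[ctrl.state()["tcp_pos"]])[0]-[x,y]+.5)*9; print(u)
b=cv2.convertScaleAbs(cv2.resize(q["color"][y:y+66,x:x+88],None,fx=9,fy=9,interpolation=3),alpha=1.8)
cv2.circle(b,tuple(map(int,u)),5,(255,0,0),1)
cv2.imwrite("pics/g3.png",b[:,:,::-1])
E
```

```text
[366.47581569 439.61899916]
```

View pics/g3.png

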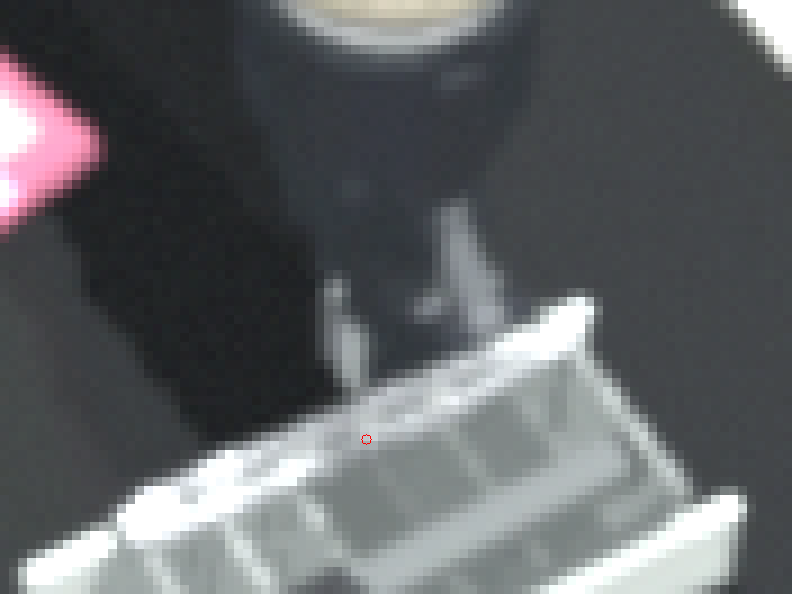

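The projected TCP (circle) lies about 6 px below where the fingertip seems to end. I check the TCP against the images using the earlier retreat frames, where the gripper was in free space.

```bash
python3 - <<'E'
from h import *
import pickle
p,q=pickle.load(open("m2.pkl","rb")); p0=pickle.load(open("top0.pkl","rb"));q0=pickle.load(open("scene0.pkl","rb"))
out=[]
def patch(c,t,yaw,op):
    r=R.from_euler('xyz',[np.pi,0,yaw]); X=r.apply([[0,0,0],[0,op,0],[0,-op,0],[0,0,-.019],[0,0,-.073]])+t
    uv=proj(c,X); u0=np.round(uv[0]).astype(int)-[24,24]; u0=np.clip(u0,0,[640-50,400-38])
    im=cv2.convertScaleAbs(cv2.resize(c["color"][u0[1]:u0[1]+37,u0[0]:u0[0]+50],None,fx=8,fy=8,interpolation=3),alpha=2.2)
    for k,a in enumerate(uv): cv2.circle(im,tuple(((a-u0+.5)*8).astype(int)),4,[(255,0,0),(0,255,0),(0,255,0),(255,255,0),(255,0,255)][k],1)
    out.append(im)
patch(p,[.6679,-.2658,.1576],1.752,.017);patch(q,[.6679,-.2658,.1576],1.752,.017)
patch(p0,[.2798,-.6136,.1946],.428,.0425);patch(q0,[.2798,-.6136,.1946],.428,.0425)
cv2.imwrite("pics/tcp.png",np.vstack([np.hstack(out[:2]),np.hstack(out[2:])])[:,:,::-1])
E
```

```text
(no output)
```

View pics/tcp.png

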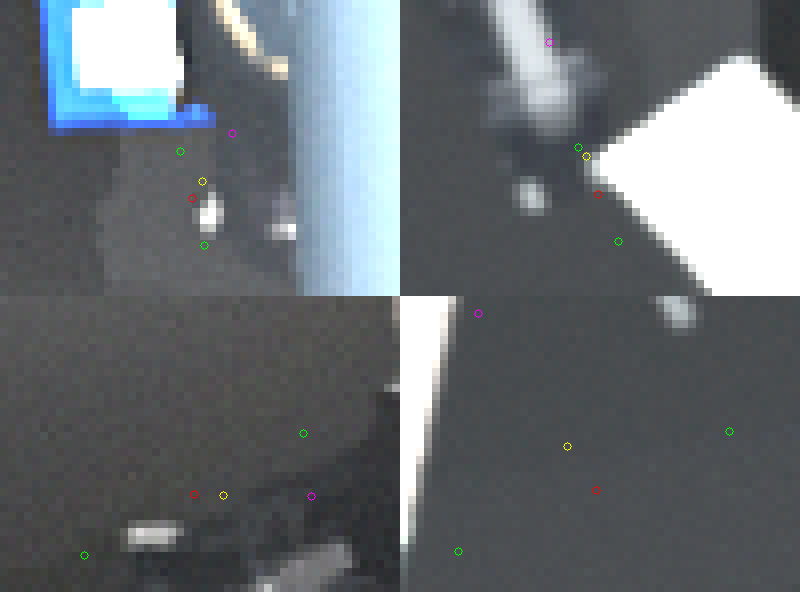

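```bash
python3 - <<'E'
from h import *
import pickle
p,q=pickle.load(open("m2.pkl","rb")); p0=pickle.load(open("top0.pkl","rb"));q0=pickle.load(open("scene0.pkl","rb"))
for a,b,t,yaw,du,dv in ((p,q,[.6679,-.2658,.1576],1.752,(1.9,2.1),(-8.2,0)),(p0,q0,[.2798,-.6136,.1946],.428,(-4.9,5.1),(10.2,-22.))):
    u=proj(a,t)[0];v=proj(b,t)[0]
    X,e=tri(a,u+du,b,v+dv); r=R.from_euler('xyz',[np.pi,0,yaw])
    print(u,v,X.round(3),round(e,2),"in tool mm",(r.inv().apply(X-t)*1000).round())
E
```

```text
[407.59606494 145.25746226] [232.26127335 242.75190305] [ 0.662 -0.279  0.155] 2.75 in tool mm [-12.  -8.   3.]
[552.86966525 284.31291676] [ 72.07628469 142.81769943] [ 0.27  -0.569  0.249] 1.37 in tool mm [  9. -45. -54.]
```

```bash
python3 -m jog '[{"claw":0.9,"offset":[0,0,-50],"dr":[0,0,0]},{"claw":0.5,"offset":[0,0,-100],"dr":[0,0,0]},{"claw":0,"offset":[-40,10,-110],"dr":[0,0,0]},{"claw":0,"offset":[-80,20,-110],"dr":[0,0,0]},{"claw":0,"offset":[-120,30,-110],"dr":[0,0,0]},{"claw":0,"offset":[-160,42,-110],"dr":[0,0,0]},{"claw":0,"offset":[-160,42,-110],"dr":[0,0,0]},{"claw":0,"offset":[-160,42,-110],"dr":[0,0,0]},{"claw":0,"offset":[-160,42,-110],"dr":[0,0,0]}]'; cat > m3.py <<'E'
import sys,pickle; from h import *
s=ctrl.state(); pickle.dump((ctrl.capture("top"),ctrl.capture("scene"),s),open(sys.argv[1],"wb")); print(s["tcp_pos"],s["gripper_width"])
E
python3 m3.py a.pkl; python3 -m jog '[{"claw":1,"offset":[0,0,0],"dr":[0,0,0]},{"claw":1,"offset":[0,0,0],"dr":[0,0,0]},{"claw":1,"offset":[0,0,0],"dr":[0,0,0]},{"claw":1,"offset":[0,0,0],"dr":[0,0,0]},{"claw":1,"offset":[0,0,0],"dr":[0,0,0]},{"claw":1,"offset":[0,0,0],"dr":[0,0,0]},{"claw":1,"offset":[0,0,0],"dr":[0,0,0]}]'; python3 m3.py b.pkl; python3 - <<'E'
from h import *
import pickle
A=pickle.load(open("a.pkl","rb"));B=pickle.load(open("b.pkl","rb"))
out=[]
for i in (0,1):
  for F in (A,B):
    c=F[i]; t=F[2]["tcp_pos"]; r=R.from_euler('xyz',F[2]["tcp_rot"]); op=.0425*F[2]["gripper_width"]
    uv=proj(c,r.apply([[0,0,0],[0,op,0],[0,-op,0],[0,0,-.019],[0,0,-.073]])+t)
    u0=np.round(uv[0]).astype(int)-[25,20]
    im=cv2.convertScaleAbs(cv2.resize(c["color"][u0[1]:u0[1]+37,u0[0]:u0[0]+50],None,fx=8,fy=8,interpolation=3),alpha=2.5,beta=-20)
    for k,a in enumerate(uv): cv2.circle(im,tuple(((a-u0+.5)*8).astype(int)),4,[(255,0,0),(0,255,0),(0,255,0),(255,255,0),(255,0,255)][k],1)
    out.append(im)
  d=np.abs(A[i]["color"].astype(int)-B[i]["color"]).max(2)>14
  n,l,st,ce=cv2.connectedComponentsWithStats(d.astype(np.uint8))
  for k in range(1,n):
    if st[k,4]>5: print(i,st[k],ce[k].round(1))
  print("tcp px",proj(A[i],A[2]["tcp_pos"]),proj(B[i],B[2]["tcp_pos"]))
cv2.imwrite("pics/tcp2.png",np.vstack([np.hstack(out[:2]),np.hstack(out[2:])])[:,:,::-1])
E
```

```text
time_s: 8.85
tcp_pos: [0.694, -0.171, 0.1635]
tcp_rot: [-3.141, -0.001, 1.756]
wrist_force: [0.8, 0.4, -0.2]
gripper_width: 1.002
finger_force: 0.0
[ 0.69403695 -0.17100748  0.16349248] 1.002450883771021
time_s: 9.65
tcp_pos: [0.6943, -0.1729, 0.1636]
tcp_rot: [3.142, 0.0, 1.754]
wrist_force: [0.6, 0.3, -0.3]
gripper_width: 0.005
finger_force: 0.0
[ 0.69429856 -0.17286443  0.16357671] 0.005205535636272075
0 [403  61   7  20  68] [406.1  71.1]
0 [409  61  11  46 123] [415.4  85.1]
0 [367  62  11  54 204] [371.8  89.1]
0 [380  66   4  19  34] [381.6  74. ]
0 [378  86   7  20  24] [381.5  95.7]
0 [375 109   2   5   7] [375.4 110.9]
0 [417 108  16  64  85] [424.1 135.7]
0 [371 127   4   8  18] [372.2 130.7]
0 [375 144   3   5  11] [376. 146.]
0 [383 169   8  34  61] [387.2 186.6]
0 [338 171   3   5   7] [339.3 173. ]
0 [433 174  11  45  79] [437.5 196.3]
0 [405 215   6   2   6] [407.5 215.5]
0 [441 220   6  18  29] [444.2 227. ]
0 [392 229   4   9  17] [393.6 233.1]
0 [446 272   4   5   8] [447.5 274. ]
0 [401 288   7  32  54] [404.8 304.3]
0 [401 294   3   4   6] [402.3 295.7]
0 [402 29
[... 220 characters left out ...]
   9  33  70] [214.4  54.8]
1 [273  68  21  74 217] [285.5 103.4]
1 [218  71  21  82 317] [228.1 112.2]
1 [265  72  15  51 145] [272.8  99.7]
1 [232  84  13  38 100] [238.6 103.6]
1 [243 122   3   4   6] [244.5 123.5]
1 [284 145   2   6   6] [284.2 147.5]
1 [280 160   1   7   7] [280. 163.]
1 [280 164   9  18  58] [285.3 173.7]
1 [244 174  21  19  84] [251.8 183.2]
1 [280 183   4   4   7] [281.7 184.7]
1 [282 185   9  25  94] [286.6 196.7]
1 [274 212  17  20 176] [281.8 221.4]
1 [268 226   6  11  41] [270.5 231.1]
1 [285 230   4   3   6] [286.7 231.2]
1 [277 236  15  13  97] [283.8 241.4]
1 [283 270   3   5  11] [284.  271.7]
tcp px [[276.55412803 240.95585443]] [[275.74927521 241.22921863]]
```

View pics/tcp2.png

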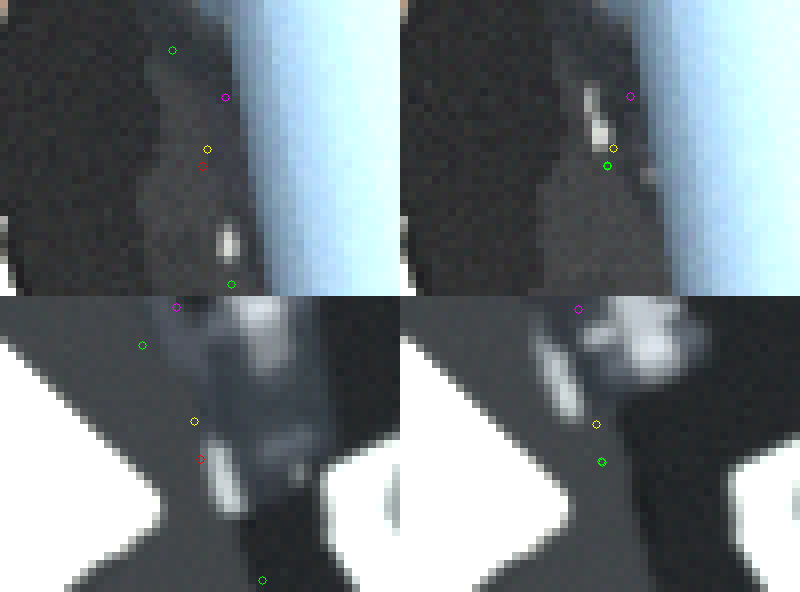

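```bash
python3 - <<'E'
from h import *
import pickle
for f,du,dv in (("b.pkl",(-1.2,-2.5),(-2.8,-4.8)),("b.pkl",(-2.5,-9.5),(-7.5,-14)),("a.pkl",(3.2,11.3),(4.8,6.5)),("a.pkl",(3.2,7.3),(1.8,-1.5))):
    a,b,s=pickle.load(open(f,"rb")); t=s["tcp_pos"]
    X,e=tri(a,proj(a,t)[0]+du,b,proj(b,t)[0]+dv)
    print(X.round(3),round(e,2),"tool mm",(R.from_euler('xyz',s["tcp_rot"]).inv().apply(X-t)*1000).round())
E
```

```text
[ 0.694 -0.173  0.183] 2.18 tool mm [ -1.  -0. -20.]
[ 0.698 -0.175  0.225] 5.62 tool mm [ -3.   4. -62.]
[ 0.679 -0.171  0.112] 4.98 tool mm [  3. -15.  52.]
[ 0.679 -0.171  0.147] 3.37 tool mm [  2. -14.  16.]
```

The shut fingertips image about 20 mm behind the reported TCP, which fits the empty closures. I settle it by touching the bench gently with shut fingers.

```bash
python3 -m jog '[{"claw":1,"offset":[0,0,50],"dr":[0,0,0]},{"claw":1,"offset":[0,0,95],"dr":[0,0,0]},{"claw":1,"offset":[0,0,125],"dr":[0,0,0]},{"claw":1,"offset":[0,0,140],"dr":[0,0,0]},{"claw":1,"offset":[0,0,150],"dr":[0,0,0]},{"claw":1,"offset":[0,0,150],"dr":[0,0,0]},{"claw":1,"offset":[0,0,150],"dr":[0,0,0]}]'|grep -E "tcp_pos|force"; for i in 1; do python3 -m jog '[{"claw":1,"offset":[0,0,3],"dr":[0,0,0]},{"claw":1,"offset":[0,0,3],"dr":[0,0,0]}]'|grep -E "tcp_pos|wrist"; python3 -m jog '[{"claw":1,"offset":[0,0,3],"dr":[0,0,0]},{"claw":1,"offset":[0,0,3],"dr":[0,0,0]}]'|grep -E "tcp_pos|wrist"; python3 -m jog '[{"claw":1,"offset":[0,0,3],"dr":[0,0,0]},{"claw":1,"offset":[0,0,3],"dr":[0,0,0]}]'|grep -E "tcp_pos|wrist"; done
```

```text
tcp_pos: [0.6957, -0.1729, 0.0153]
wrist_force: [-0.2, -0.8, 0.5]
finger_force: 0.0
tcp_pos: [0.6949, -0.173, 0.0117]
wrist_force: [0.5, 0.7, 0.4]
tcp_pos: [0.6941, -0.1729, 0.0075]
wrist_force: [0.7, -0.4, -0.3]
tcp_pos: [0.6939, -0.1729, 0.0041]
wrist_force: [-0.1, 0.2, -0.4]
```

```bash
python3 -m jog '[{"claw":1,"offset":[0,0,3],"dr":[0,0,0]},{"claw":1,"offset":[0,0,3],"dr":[0,0,0]}]'|grep -E "tcp_pos|wrist";python3 -m jog '[{"claw":1,"offset":[0,0,2],"dr":[0,0,0]},{"claw":1,"offset":[0,0,2],"dr":[0,0,0]}]'|grep -E "tcp_pos|wrist"; python3 -m jog '[{"claw":1,"offset":[0,0,2],"dr":[0,0,0]},{"claw":1,"offset":[0,0,2],"dr":[0,0,0]}]'|grep -E "tcp_pos|wrist"; python3 m3.py c.pkl; python3 - <<'E'
from h import *
import pickle
a,b,s=pickle.load(open("c.pkl","rb")); out=[]
for c in (a,b):
    u=proj(c,[s["tcp_pos"],s["tcp_pos"]+[0,0,.02]]); u0=np.round(u[0]).astype(int)-[25,30]
    im=cv2.convertScaleAbs(cv2.resize(c["color"][u0[1]:u0[1]+50,u0[0]:u0[0]+50],None,fx=8,fy=8,interpolation=3),alpha=2.5,beta=-20)
    for k in u: cv2.circle(im,tuple(((k-u0+.5)*8).astype(int)),4,(255,0,0),1)
    out.append(im)
cv2.imwrite("pics/c.png",np.hstack(out)[:,:,::-1])
E
```

```text
tcp_pos: [0.694, -0.1728, 0.0011]
wrist_force: [0.6, 0.5, -0.6]
tcp_pos: [0.6941, -0.1728, -0.0007]
wrist_force: [-0.3, -0.6, -0.2]
tcp_pos: [0.6941, -0.1729, -0.0027]
wrist_force: [0.2, 0.5, -0.6]
[ 0.69411477 -0.1728512  -0.00269028] -0.0006367311288100477
```

View pics/c.png

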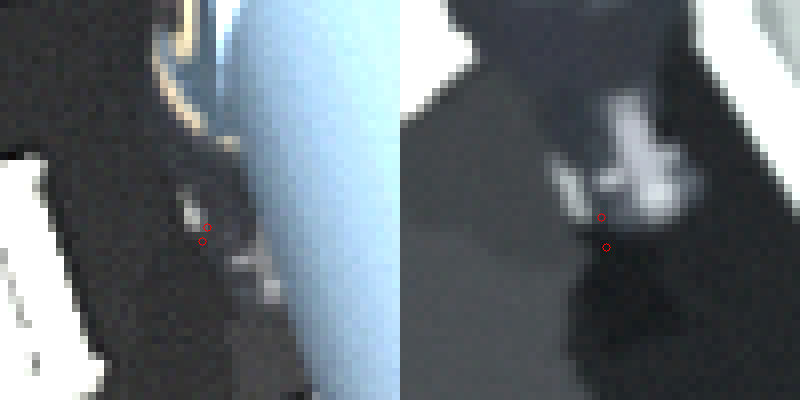

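```bash
python3 -m jog '[{"claw":1,"offset":[0,0,3],"dr":[0,0,0]},{"claw":1,"offset":[0,0,3],"dr":[0,0,0]}]'|grep -E "tcp_pos|wrist";python3 -m jog '[{"claw":1,"offset":[0,0,3],"dr":[0,0,0]},{"claw":1,"offset":[0,0,3],"dr":[0,0,0]}]'|grep -E "tcp_pos|wrist"; python3 -m jog '[{"claw":1,"offset":[0,0,2],"dr":[0,0,0]},{"claw":1,"offset":[0,0,2],"dr":[0,0,0]}]'|grep -E "tcp_pos|wrist"
```

```text
tcp_pos: [0.694, -0.1728, -0.0058]
wrist_force: [-0.9, -0.2, 0.1]
tcp_pos: [0.6939, -0.1728, -0.0089]
wrist_force: [-1.1, 0.4, -0.1]
tcp_pos: [0.6941, -0.1728, -0.0107]
wrist_force: [-0.3, -0.2, 0.4]
```

```bash
python3 -m jog '[{"claw":1,"offset":[0,0,2],"dr":[0,0,0]},{"claw":1,"offset":[0,0,2],"dr":[0,0,0]}]'|grep -E "tcp_pos|wrist"
```

```text
tcp_pos: [0.6941, -0.1729, -0.0127]
wrist_force: [0.0, 0.6, -1.0]
```

```bash
python3 -m jog '[{"claw":1,"offset":[0,0,2],"dr":[0,0,0]},{"claw":1,"offset":[0,0,2],"dr":[0,0,0]}]'|grep -E "tcp_pos|wrist"; python3 -m jog '[{"claw":1,"offset":[0,0,2],"dr":[0,0,0]},{"claw":1,"offset":[0,0,2],"dr":[0,0,0]}]'|grep -E "tcp_pos|wrist"
```

```text
tcp_pos: [0.6941, -0.1728, -0.0147]
wrist_force: [1.0, 0.4, 1.0]
tcp_pos: [0.6941, -0.1729, -0.0167]
wrist_force: [-1.3, 0.5, 0.5]
```

```bash
python3 -m jog '[{"claw":1,"offset":[0,0,2],"dr":[0,0,0]},{"claw":1,"offset":[0,0,2],"dr":[0,0,0]}]'|grep -E "tcp_pos|wrist"
```

```text
tcp_pos: [0.6941, -0.1728, -0.0187]
wrist_force: [0.9, 1.3, -0.9]
```

```bash
python3 -m jog '[{"claw":1,"offset":[0,0,1.5],"dr":[0,0,0]},{"claw":1,"offset":[0,0,1.5],"dr":[0,0,0]}]'|grep -E "tcp_pos|wrist"
```

```text
tcp_pos: [0.6941, -0.1729, -0.0201]
wrist_force: [-0.8, 0.3, 0.6]
```

```bash
python3 -m jog '[{"claw":1,"offset":[0,0,1.5],"dr":[0,0,0]},{"claw":1,"offset":[0,0,1.5],"dr":[0,0,0]}]'|grep -E "tcp_pos|wrist"
```

```text
tcp_pos: [0.6942, -0.1728, -0.0216]
wrist_force: [-1.0, -0.3, 0.0]
```

```bash
python3 -m jog '[{"claw":1,"offset":[0,0,1.5],"dr":[0,0,0]},{"claw":1,"offset":[0,0,1.5],"dr":[0,0,0]}]'|grep -E "tcp_pos|wrist"; python3 -c "
from h import *
s=ctrl.state();print(s['joint_torque'].round(1),s['time_s'])"
```

```text
tcp_pos: [0.6942, -0.1728, -0.0231]
wrist_force: [0.3, -0.3, 0.4]
[ -0.  -60.2  -6.6 -18.6   0.   -0.   -0. ] 13.75
```

```bash
python3 -m jog '[{"claw":1,"offset":[0,0,1.5],"dr":[0,0,0]},{"claw":1,"offset":[0,0,1.5],"dr":[0,0,0]}]'|grep -E "tcp_pos|wrist"
```

```text
tcp_pos: [0.6941, -0.1728, -0.0247]
wrist_force: [-0.4, 0.4, 0.3]
```

```bash
python3 -m jog '[{"claw":1,"offset":[0,0,1.5],"dr":[0,0,0]},{"claw":1,"offset":[0,0,1.5],"dr":[0,0,0]}]'|grep -E "tcp_pos|wrist"
```

```text
tcp_pos: [0.6941, -0.1729, -0.0261]
wrist_force: [0.4, -0.3, 0.4]
```

```bash
python3 -m jog '[{"claw":1,"offset":[0,0,1.5],"dr":[0,0,0]},{"claw":1,"offset":[0,0,1.5],"dr":[0,0,0]}]'|grep -E "tcp_pos|wrist"
```

```text
tcp_pos: [0.6942, -0.1729, -0.0276]
wrist_force: [-1.0, 0.2, 0.1]
```

```bash
python3 -m jog '[{"claw":1,"offset":[0,0,1.5],"dr":[0,0,0]},{"claw":1,"offset":[0,0,1.5],"dr":[0,0,0]}]'|grep -E "tcp_pos|wrist"
```

```text
tcp_pos: [0.6941, -0.1728, -0.0292]
wrist_force: [-0.5, -0.0, -0.9]
```

```bash
python3 -m jog '[{"claw":1,"offset":[0,0,1.5],"dr":[0,0,0]},{"claw":1,"offset":[0,0,1.5],"dr":[0,0,0]}]'|grep -E "tcp_pos|wrist"
```

```text
tcp_pos: [0.6941, -0.1728, -0.0306]
wrist_force: [0.3, -0.4, 0.1]
```

```bash
python3 -m jog '[{"claw":1,"offset":[0,0,1.5],"dr":[0,0,0]},{"claw":1,"offset":[0,0,1.5],"dr":[0,0,0]}]'|grep -E "tcp_pos|wrist"
```

```text
tcp_pos: [0.6941, -0.1728, -0.0321]
wrist_force: [-0.5, -0.6, 0.4]
```

```bash
python3 -m jog '[{"claw":1,"offset":[0,0,1.5],"dr":[0,0,0]},{"claw":1,"offset":[0,0,1.5],"dr":[0,0,0]}]'|grep -E "tcp_pos|wrist"
```

```text
tcp_pos: [0.6941, -0.1728, -0.0336]
wrist_force: [-0.0, -0.5, 1.1]
```

```bash
python3 m3.py d.pkl; python3 - <<'E'
from h import *
import pickle
a,b,s=pickle.load(open("d.pkl","rb")); out=[]
A,B,S0=pickle.load(open("c.pkl","rb"))
for c in (B,b):
    u=proj(c,[[.6941,-.1728,0],[.6941,-.1728,.02]]); u0=np.round(u[0]).astype(int)-[25,34]
    im=cv2.convertScaleAbs(cv2.resize(c["color"][u0[1]:u0[1]+50,u0[0]:u0[0]+50],None,fx=8,fy=8,interpolation=3),alpha=3,beta=-40)
    for k in u: cv2.circle(im,tuple(((k-u0+.5)*8).astype(int)),4,(255,0,0),1)
    out.append(im)
cv2.imwrite("pics/d.png",np.hstack(out)[:,:,::-1])
E
```

```text
[ 0.69414888 -0.17284249 -0.03362625] 0.0010063864250588648
```

View pics/d.png

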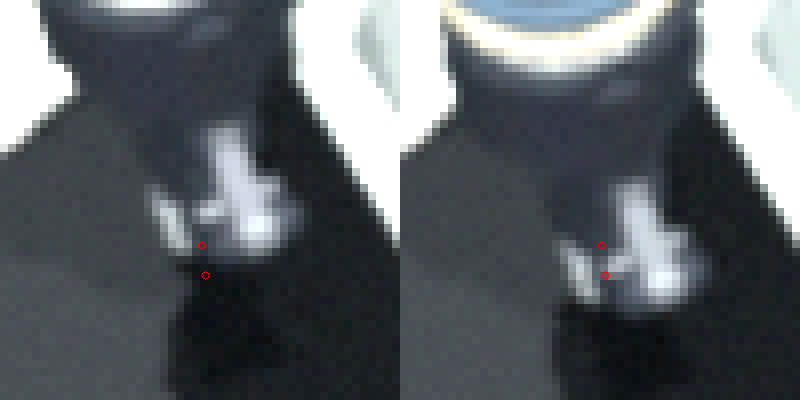

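The fingers are still above the bench. What shows is the outer face of the front finger, about 14 mm nearer the camera. The reported TCP therefore lies well beyond the real tips, and I keep probing for contact.

```bash
python3 -m jog '[{"claw":1,"offset":[0,0,1.5],"dr":[0,0,0]},{"claw":1,"offset":[0,0,1.5],"dr":[0,0,0]}]'|grep -E "tcp_pos|wrist"
```

```text
tcp_pos: [0.6942, -0.1729, -0.0351]
wrist_force: [-0.2, 0.0, -0.1]
```

```bash
python3 -m jog '[{"claw":1,"offset":[0,0,1.5],"dr":[0,0,0]},{"claw":1,"offset":[0,0,1.5],"dr":[0,0,0]}]'|grep -E "tcp_pos|wrist"
```

```text
tcp_pos: [0.6944, -0.1729, -0.0355]
wrist_force: [-2.1, 0.9, 5.4]
```

```bash
python3 -m jog '[{"claw":1,"offset":[0,0,1.5],"dr":[0,0,0]},{"claw":1,"offset":[0,0,1.5],"dr":[0,0,0]}]'|grep -E "tcp_pos|wrist"
```

```text
tcp_pos: [0.6944, -0.1729, -0.0356]
wrist_force: [-5.2, 0.6, 11.9]
```

```bash
python3 -m jog '[{"claw":1,"offset":[0,0,1.5],"dr":[0,0,0]},{"claw":1,"offset":[0,0,1.5],"dr":[0,0,0]}]'|grep -E "tcp_pos|wrist"
```

```text
tcp_pos: [0.6945, -0.1729, -0.0356]
wrist_force: [-8.6, 0.5, 18.5]
```

```bash
python3 -m jog '[{"claw":1,"offset":[0,0,1.5],"dr":[0,0,0]},{"claw":1,"offset":[0,0,1.5],"dr":[0,0,0]}]'|grep -E "tcp_pos|wrist"
```

```text
tcp_pos: [0.6945, -0.1729, -0.0356]
wrist_force: [-11.2, 2.2, 25.5]
```

Contact comes at a reported z of -0.0353, so the real tips sit 35 mm behind the reported TCP. I put that into the calculator and retry the forceps.

```bash
sed -i 's|np.array(pos)-s\["tcp_pos"\]|np.array(pos)+Rt.apply([0,0,.0353])-s["tcp_pos"]|' go.py; python3 -m jog '[{"claw":0.6,"offset":[0,0,-50],"dr":[0,0,0]},{"claw":0.6,"offset":[0,0,-100],"dr":[0,0,0]},{"claw":0.6,"offset":[0,0,-150],"dr":[0,0,0]},{"claw":0.6,"offset":[0,0,-150],"dr":[0,0,0]},{"claw":0.6,"offset":[0,0,-150],"dr":[0,0,0]}]'; python3 go.py .6247 -.025 .057 1.76
```

```text
time_s: 16.75
tcp_pos: [0.6953, -0.173, 0.1111]
tcp_rot: [3.138, 0.002, 1.754]
wrist_force: [-0.6, 0.1, -0.9]
gripper_width: 0.399
finger_force: 0.0
t 16.8 off [158.5 -42.7  89. ] dr [ 0.2  0.1 -0.3] |o| 187.0 q [ 0.48  0.65 -0.46  1.49  0.31  1.07  0.14]
```

```bash
python3 -m jog '[{"claw":0.6,"offset":[48,-13,0],"dr":[0,0,0]},{"claw":0.6,"offset":[96,-26,0],"dr":[0,0,0]},{"claw":0.6,"offset":[140,-38,0],"dr":[0,0,0]},{"claw":0.6,"offset":[159,-43,20],"dr":[0,0,0]},{"claw":0.6,"offset":[159,-43,60],"dr":[0,0,0]},{"claw":0.6,"offset":[159,-43,80],"dr":[0,0,0]},{"claw":0.6,"offset":[159,-43,89],"dr":[0,0,0]},{"claw":0.6,"offset":[159,-43,89],"dr":[0,0,0]},{"claw":1,"offset":[159,-43,89],"dr":[0,0,0]},{"claw":1,"offset":[159,-43,89],"dr":[0,0,0]},{"claw":1,"offset":[159,-43,89],"dr":[0,0,0]},{"claw":1,"offset":[159,-43,89],"dr":[0,0,0]}]' 40;python3 -m jog '[{"claw":1,"offset":[0,0,0],"dr":[0,0,0]},{"claw":1,"offset":[0,0,0],"dr":[0,0,0]},{"claw":1,"offset":[0,0,0],"dr":[0,0,0]}]'
```

```text
time_s: 17.95
tcp_pos: [0.6232, -0.0245, 0.0203]
tcp_rot: [3.141, 0.0, 1.754]
wrist_force: [-0.0, -0.2, -0.9]
gripper_width: 0.138
finger_force: 41.7
time_s: 18.25
tcp_pos: [0.6231, -0.0244, 0.0201]
tcp_rot: [3.141, 0.0, 1.754]
wrist_force: [0.8, 0.1, -1.6]
gripper_width: 0.131
finger_force: 41.7
```

```bash
python3 -m jog '[{"claw":1,"offset":[0,0,-20],"dr":[0,0,0]},{"claw":1,"offset":[0,0,-60],"dr":[0,0,0]},{"claw":1,"offset":[0,0,-100],"dr":[0,0,0]},{"claw":1,"offset":[0,0,-120],"dr":[0,0,0]}]'|grep -E "tcp_pos|width"; python3 go.py .55 -.402 .10 -.06
```

```text
tcp_pos: [0.6249, -0.0239, 0.1439]
gripper_width: 0.136
t 18.6 off [-358.  -143.1   78.8] dr [  0.3  -0.2 104. ] |o| 393.0 q [ 0.34  0.48 -0.51  1.7   0.27  1.03 -0.08]
```

```bash
python3 -m jog '[{"claw":1,"offset":[-35,-14,8],"dr":[0,0,8]},{"claw":1,"offset":[-70,-28,16],"dr":[0,0,16]},{"claw":1,"offset":[-105,-42,24],"dr":[0,0,24]},{"claw":1,"offset":[-140,-56,32],"dr":[0,0,32]},{"claw":1,"offset":[-175,-70,40],"dr":[0,0,40]},{"claw":1,"offset":[-210,-84,48],"dr":[0,0,48]},{"claw":1,"offset":[-245,-98,56],"dr":[0,0,56]},{"claw":1,"offset":[-280,-112,64],"dr":[0,0,64]},{"claw":1,"offset":[-315,-126,72],"dr":[0,0,72]},{"claw":1,"offset":[-340,-136,79],"dr":[0,0,80]},{"claw":1,"offset":[-358,-143,79],"dr":[0,0,88]},{"claw":1,"offset":[-358,-143,79],"dr":[0,0,96]}]'|grep -E "tcp_|width"; python3 go.py .55 -.402 .010 -.06
```

```text
tcp_pos: [0.5454, -0.407, 0.0606]
tcp_rot: [3.139, 0.001, 0.067]
gripper_width: 0.132
t 19.9 off [ 5.  -4.9 85.9] dr [0.1 0.1 7.3] |o| 86.0 q [ 0.6   0.6  -0.03  1.64  0.02  0.9  -0.94]
```

```bash
python3 -m jog '[{"claw":1,"offset":[5,-5,40],"dr":[0,0,7]},{"claw":1,"offset":[5,-5,70],"dr":[0,0,7]},{"claw":1,"offset":[5,-5,86],"dr":[0,0,7]},{"claw":1,"offset":[5,-5,86],"dr":[0,0,7]},{"claw":0.6,"offset":[5,-5,86],"dr":[0,0,7]},{"claw":0.6,"offset":[5,-5,86],"dr":[0,0,7]},{"claw":0.6,"offset":[5,-5,86],"dr":[0,0,7]},{"claw":0.6,"offset":[5,-5,40],"dr":[0,0,7]},{"claw":0.6,"offset":[5,-5,-10],"dr":[0,0,7]},{"claw":0.6,"offset":[5,-5,-50],"dr":[0,0,7]}]'|grep -E "tcp_|width|force"; python3 go.py .6750 -.024 .14 1.825
```

```text
tcp_pos: [0.5532, -0.3979, 0.1151]
tcp_rot: [3.14, -0.003, -0.044]
wrist_force: [0.9, -0.6, -0.2]
gripper_width: 0.402
finger_force: 0.0
t 20.9 off [ 105.3 -378.8   10. ] dr [   0.3   -0.  -107.1] |o| 393.0 q [ 0.56  0.55 -0.    1.6   0.    0.99 -1.05]
```

```bash
python3 -m jog '[{"claw":0.4,"offset":[9,-32,0],"dr":[0,0,-8]},{"claw":0.4,"offset":[18,-64,0],"dr":[0,0,-16]},{"claw":0.4,"offset":[27,-96,0],"dr":[0,0,-24]},{"claw":0.4,"offset":[36,-128,0],"dr":[0,0,-32]},{"claw":0.4,"offset":[45,-160,0],"dr":[0,0,-40]},{"claw":0.4,"offset":[54,-192,0],"dr":[0,0,-48]},{"claw":0.4,"offset":[63,-224,0],"dr":[0,0,-56]},{"claw":0.4,"offset":[72,-256,0],"dr":[0,0,-64]},{"claw":0.4,"offset":[81,-288,5],"dr":[0,0,-72]},{"claw":0.4,"offset":[90,-320,10],"dr":[0,0,-80]},{"claw":0.4,"offset":[100,-352,10],"dr":[0,0,-88]},{"claw":0.4,"offset":[105,-379,10],"dr":[0,0,-96]}]'|grep -E "tcp_|width"; python3 go.py .675 -.024 .0585 1.825
```

```text
tcp_pos: [0.6748, -0.0211, 0.1023]
tcp_rot: [3.139, -0.0, 1.639]
gripper_width: 0.603
t 22.1 off [-2.9 -0.2 79.1] dr [  0.1   0.  -10.7] |o| 79.0 q [ 0.27  0.59 -0.44  1.61  0.29  1.   -0.2 ]
```

```bash
python3 -m jog '[{"claw":0.4,"offset":[-3,0,10],"dr":[0,0,-8]},{"claw":0.4,"offset":[-3,0,30],"dr":[0,0,-11]},{"claw":0.4,"offset":[-3,0,60],"dr":[0,0,-11]},{"claw":0.4,"offset":[-3,0,75],"dr":[0,0,-11]},{"claw":0.4,"offset":[-3,0,79],"dr":[0,0,-11]},{"claw":0.4,"offset":[-3,0,79],"dr":[0,0,-11]},{"claw":1,"offset":[-3,0,79],"dr":[0,0,-11]},{"claw":1,"offset":[-3,0,79],"dr":[0,0,-11]},{"claw":1,"offset":[-3,0,79],"dr":[0,0,-11]},{"claw":1,"offset":[-3,0,79],"dr":[0,0,-11]},{"claw":1,"offset":[-3,0,79],"dr":[0,0,-11]},{"claw":1,"offset":[-3,0,79],"dr":[0,0,-11]}]'|grep -E "tcp_|width|force"; python3 -m jog '[{"claw":1,"offset":[0,0,-20],"dr":[0,0,0]},{"claw":1,"offset":[0,0,-60],"dr":[0,0,0]},{"claw":1,"offset":[0,0,-100],"dr":[0,0,0]},{"claw":1,"offset":[0,0,-120],"dr":[0,0,0]}]'|grep -E "tcp_pos|width"; python3 go.py .55 -.450 .10 -.06
```

```text
tcp_pos: [0.6748, -0.026, 0.0235]
tcp_rot: [3.14, 0.001, 1.824]
wrist_force: [-0.8, -0.3, 5.5]
gripper_width: 0.151
finger_force: 42.8
tcp_pos: [0.6755, -0.0256, 0.1458]
gripper_width: 0.146
t 23.6 off [-379.3 -228.3   80.4] dr [  0.3  -0.2 108. ] |o| 450.0 q [ 0.32  0.56 -0.5   1.57  0.29  1.09 -0.01]
```

```bash
python3 -m jog '[{"claw":1,"offset":[-35,-21,0],"dr":[0,0,8]},{"claw":1,"offset":[-70,-42,0],"dr":[0,0,16]},{"claw":1,"offset":[-105,-63,0],"dr":[0,0,24]},{"claw":1,"offset":[-140,-84,20],"dr":[0,0,32]},{"claw":1,"offset":[-175,-105,40],"dr":[0,0,40]},{"claw":1,"offset":[-210,-126,48],"dr":[0,0,48]},{"claw":1,"offset":[-245,-147,56],"dr":[0,0,56]},{"claw":1,"offset":[-280,-168,64],"dr":[0,0,64]},{"claw":1,"offset":[-315,-190,72],"dr":[0,0,72]},{"claw":1,"offset":[-350,-211,80],"dr":[0,0,80]},{"claw":1,"offset":[-379,-228,80],"dr":[0,0,88]},{"claw":1,"offset":[-379,-228,80],"dr":[0,0,96]}]'|grep -E "tcp_|width"; python3 go.py .55 -.452 .012 -.06
```

```text
tcp_pos: [0.5432, -0.4576, 0.0612]
tcp_rot: [3.138, 0.004, 0.133]
gripper_width: 0.149
t 24.9 off [ 7.7 -5.  84.5] dr [ 0.2  0.2 11.1] |o| 85.0 q [ 0.66  0.65 -0.03  1.56  0.03  0.94 -0.82]
```

```bash
python3 -m jog '[{"claw":1,"offset":[8,-5,40],"dr":[0,0,8]},{"claw":1,"offset":[8,-5,70],"dr":[0,0,11]},{"claw":1,"offset":[8,-5,84],"dr":[0,0,11]},{"claw":1,"offset":[8,-5,84],"dr":[0,0,11]},{"claw":0.65,"offset":[8,-5,84],"dr":[0,0,11]},{"claw":0.65,"offset":[8,-5,84],"dr":[0,0,11]},{"claw":0.65,"offset":[8,-5,84],"dr":[0,0,11]},{"claw":0.65,"offset":[8,-5,40],"dr":[0,0,11]},{"claw":0,"offset":[8,-5,-10],"dr":[0,0,11]},{"claw":0,"offset":[-40,-5,-60],"dr":[0,0,11]},{"claw":0,"offset":[-90,-5,-100],"dr":[0,0,11]},{"claw":0,"offset":[-130,-5,-120],"dr":[0,0,11]}]'|grep -E "tcp_|width|force"; cat > m4.py <<'E'
from h import *
P=[ctrl.capture("top"),ctrl.capture("scene")]
for n,z in (("forceps",.008),("marker",.01),("tray",.015)):
    for i,p in enumerate(P):
        for d in ctrl.outline_of(p,n):
            if d["confidence"]<.3: continue
            w=np.array([onplane(p,u[::-1],z)[:2] for u in np.argwhere(d["pixels"])],np.float32)*1000
            r=cv2.minAreaRect(w); print(n,i,round(d["confidence"],2),np.round(r[0]),np.round(r[1]),round(r[2]))
E
python3 m4.py; python3 -c "
from h import *;s=ctrl.state();print(s['joint_pos'].round(2))"
```

```text
tcp_pos: [0.4417, -0.4614, 0.1709]
tcp_rot: [3.139, -0.004, -0.042]
wrist_force: [0.1, -1.7, -0.1]
gripper_width: 0.989
finger_force: 0.0
forceps 0 0.7 [ 532. -399.] [ 9. 98.] 86
forceps 1 0.55 [ 547. -395.] [ 15. 145.] 86
marker 0 0.79 [ 561. -445.] [ 18. 142.] 85
marker 0 0.59 [656. -26.] [ 96. 195.] 14
marker 1 0.92 [ 557. -442.] [ 18. 149.] 88
tray 0 0.79 [ 549. -429.] [141. 223.] 82
tray 1 0.8 [ 543. -425.] [143. 233.] 82
[ 0.72  0.43  0.02  1.66 -0.01  1.05 -0.87]
```

Both pens lie inside the tray, clear of its walls. The cases will be gripped across their width with the tool tilted 30°, then turned 75° into the slots. Next is the pick and place calculator.

```bash
cat > pp.py <<'E'
import sys,json; from go import *
TH=np.radians(30); TIP=.0353; RET=.0058
RACK=(np.array([.650,-.0255,0]),R.from_euler('z',1.817))
def show(name,rep,Rt):
    s=ctrl.state(); R0=R.from_euler('xyz',s["tcp_rot"])
    o=R0.inv().apply(rep-s["tcp_pos"])*1000; d=np.degrees((R0.inv()*Rt).as_rotvec())
    print(name,"off",o.round(1),"dr",d.round(1),"n %.1f rows"%max(np.linalg.norm(o)/50,np.linalg.norm(d)/8.59),"q",s["joint_pos"].round(2))
def pick(x,y,f,up):   # case centre, heading of f, extra height
    Rt=rot(f,TH,f); h=np.array([np.cos(f),np.sin(f),0])
    tip=np.array([x,y,.0075+up])-.0225*h
    show("pick",tip+Rt.apply([0,0,TIP+RET]),Rt)
def place(x,y,f,k,up): # uses grasp.json: tool pose at the grip
    g=json.load(open("grasp.json")); Rp=R.from_euler('xyz',g["rot"]); pp=np.array(g["pos"])
    Rc=R.from_euler('z',f); c=np.array([x,y,.006])
    s,co=np.sin(np.radians(15)),np.cos(np.radians(15))
    M=R.from_matrix(np.array([[-s,0,-co],[0,-1,0],[-co,0,s]]).T); Rc2=RACK[1]*M
    c2=RACK[0]+RACK[1].apply(np.array([-.0655+.0238*k,0,.008])+np.array([s,0,co])*(.044+up))
    D=Rc2*Rc.inv(); show("place",D.apply(pp-c)+c2,D*Rp)
def keep():
    s=ctrl.state(); json.dump(dict(pos=list(s["tcp_pos"]),rot=list(s["tcp_rot"])),open("grasp.json","w"))
def cases():
    P=[ctrl.capture("top"),ctrl.capture("scene")]; L=[]
    for i,p in enumerate(P):
        for d in ctrl.outline_of(p,"case0"):
            m=d["pixels"]; c=color(p,m)
            if d["confidence"]<.3 or c.min()<.9*c.max() or not 300<m.sum()<900: continue
            w=np.array([onplane(p,u[::-1],.009)[:2] for u in np.argwhere(m)],np.float32)*1000
            r=cv2.minAreaRect(w)
            a=r[2] if r[1][0]>r[1][1] else r[2]-90
            L.append((i,*np.round(r[0]),*np.round(r[1]),round(a,1)))
    for l in sorted(L,key=lambda l:l[2]): print(l)
if __name__=="__main__":
    f=sys.argv[1]; globals()[f](*map(float,sys.argv[2:]))
E
python3 pp.py cases; python3 pp.py pick .585 -.2265 .475 .08
```

```text
(0, np.float64(586.0), np.float64(-226.0), np.float64(90.0), np.float64(61.0), 27.6)
(1, np.float64(585.0), np.float64(-224.0), np.float64(92.0), np.float64(59.0), 26.1)
(0, np.float64(459.0), np.float64(-116.0), np.float64(60.0), np.float64(92.0), -63.3)
(1, np.float64(440.0), np.float64(183.0), np.float64(92.0), np.float64(63.0), 16.4)
(0, np.float64(440.0), np.float64(184.0), np.float64(91.0), np.float64(61.0), 16.3)
(0, np.float64(415.0), np.float64(324.0), np.float64(88.0), np.float64(61.0), 22.5)
(1, np.float64(413.0), np.float64(324.0), np.float64(97.0), np.float64(66.0), 20.1)
(1, np.float64(538.0), np.float64(394.0), np.float64(90.0), np.float64(66.0), 24.7)
(0, np.float64(538.0), np.float64(395.0), np.float64(91.0), np.float64(58.0), 25.3)
pick off [ 131.2 -238.5  114.7] dr [  7.7  29.4 -29. ] n 5.9 rows q [ 0.73  0.43  0.02  1.66 -0.01  1.05 -0.87]
```

```bash
python3 -m jog '[{"claw":0,"offset":[20,-40,0],"dr":[1,5,-5]},{"claw":0,"offset":[43,-80,10],"dr":[2,10,-10]},{"claw":0,"offset":[66,-120,40],"dr":[4,15,-15]},{"claw":0,"offset":[88,-160,70],"dr":[5,20,-20]},{"claw":0,"offset":[110,-200,100],"dr":[6,25,-25]},{"claw":0,"offset":[131,-239,115],"dr":[8,29,-29]},{"claw":0,"offset":[131,-239,115],"dr":[8,29,-29]},{"claw":0,"offset":[131,-239,115],"dr":[8,29,-29]},{"claw":0,"offset":[131,-239,115],"dr":[8,29,-29]}]'|grep -E "tcp_|width|force"; python3 pp.py pick .5855 -.2255 .471 .004;python3 pp.py pick .5855 -.2255 .471 0
```

```text
tcp_pos: [0.5837, -0.2297, 0.0532]
tcp_rot: [-3.139, -0.519, 0.473]
wrist_force: [0.3, -0.2, -0.5]
gripper_width: 1.003
finger_force: 0.0
pick off [-37.   -2.7  67.9] dr [-0.2  0.3  0.1] n 1.5 rows q [ 0.92  0.53 -0.5   2.01 -0.49  0.4  -0.14]
pick off [-38.9  -2.7  71.3] dr [-0.2  0.3  0.1] n 1.6 rows q [ 0.92  0.53 -0.5   2.01 -0.49  0.4  -0.14]
```

```bash
python3 -m jog '[{"claw":0.15,"offset":[-20,-3,35],"dr":[0,0,0]},{"claw":0.15,"offset":[-37,-3,60],"dr":[0,0,0]},{"claw":0.15,"offset":[-37,-3,68],"dr":[0,0,0]},{"claw":0.15,"offset":[-39,-3,71],"dr":[0,0,0]},{"claw":0.15,"offset":[-39,-3,71],"dr":[0,0,0]}]'|grep -E "tcp_|width|force"; python3 -m jog '[{"claw":0.15,"offset":[-0.8,0,1.3],"dr":[0,0,0]},{"claw":0.15,"offset":[-0.8,0,1.3],"dr":[0,0,0]}]'|grep -E "tcp_pos|wrist";  python3 -m jog '[{"claw":0.15,"offset":[-0.8,0,1.3],"dr":[0,0,0]},{"claw":0.15,"offset":[-0.8,0,1.3],"dr":[0,0,0]}]'|grep -E "tcp_pos|wrist"
```

```text
tcp_pos: [0.5838, -0.2252, -0.0273]
tcp_rot: [-3.139, -0.52, 0.474]
wrist_force: [-0.5, 0.7, -0.6]
gripper_width: 0.85
finger_force: 0.0
tcp_pos: [0.5833, -0.2247, -0.0289]
wrist_force: [-0.4, -0.5, 0.5]
tcp_pos: [0.5826, -0.2243, -0.0313]
wrist_force: [-0.2, -0.0, -0.2]
```

```bash
python3 -m jog '[{"claw":0.15,"offset":[-0.8,0,1.3],"dr":[0,0,0]},{"claw":0.15,"offset":[-0.8,0,1.3],"dr":[0,0,0]}]'|grep -E "tcp_pos|wrist"
```

```text
tcp_pos: [0.5823, -0.2241, -0.0333]
wrist_force: [-0.5, 0.4, -0.4]
```

```bash
python3 -m jog '[{"claw":0.15,"offset":[-0.8,0,1.3],"dr":[0,0,0]},{"claw":0.15,"offset":[-0.8,0,1.3],"dr":[0,0,0]}]'|grep -E "tcp_pos|wrist"
```

```text
tcp_pos: [0.5826, -0.2243, -0.0344]
wrist_force: [-1.8, -0.5, 3.6]
```

```bash
python3 -m jog '[{"claw":0.15,"offset":[-0.8,0,1.3],"dr":[0,0,0]},{"claw":0.15,"offset":[-0.8,0,1.3],"dr":[0,0,0]}]'|grep -E "tcp_pos|wrist"
```

```text
tcp_pos: [0.5828, -0.2243, -0.0347]
wrist_force: [-6.9, -0.1, 13.7]
```

```bash
python3 -m jog '[{"claw":0.15,"offset":[-0.8,0,1.3],"dr":[0,0,0]},{"claw":0.15,"offset":[-0.8,0,1.3],"dr":[0,0,0]}]'|grep -E "tcp_pos|wrist"
```

```text
tcp_pos: [0.5829, -0.2243, -0.0349]
wrist_force: [-12.3, -0.2, 25.2]
```

Contact at -0.0343 against a predicted -0.033 shows the offset travels with the tool. I back off slightly and grip.

```bash
python3 -m jog '[{"claw":0.15,"offset":[3.2,0,-5.6],"dr":[0,0,0]},{"claw":0.15,"offset":[3.2,0,-5.6],"dr":[0,0,0]},{"claw":1,"offset":[3.2,0,-5.6],"dr":[0,0,0]},{"claw":1,"offset":[3.2,0,-5.6],"dr":[0,0,0]},{"claw":1,"offset":[3.2,0,-5.6],"dr":[0,0,0]},{"claw":1,"offset":[3.2,0,-5.6],"dr":[0,0,0]}]' 80; python3 pp.py keep; python3 pp.py place .5855 -.2255 .471 5 .11
```

```text
time_s: 29.85
tcp_pos: [0.5826, -0.2252, -0.0307]
tcp_rot: [-3.137, -0.52, 0.473]
wrist_force: [-4.8, -2.3, 11.2]
gripper_width: 0.652
finger_force: 86.8
place off [ 247.1 -273.2  -65.2] dr [ 14.7 -52.1 107.9] n 14.1 rows q [ 0.93  0.69 -0.52  2.04 -0.56  0.24 -0.  ]
```

Grip confirmed at 55 mm. I lift straight up, then turn.

```bash
python3 -m jog '[{"claw":1,"offset":[20,0,-35],"dr":[0,0,0]},{"claw":1,"offset":[40,0,-69],"dr":[0,0,0]},{"claw":1,"offset":[60,0,-104],"dr":[0,0,0]},{"claw":1,"offset":[80,0,-139],"dr":[0,0,0]},{"claw":1,"offset":[80,0,-139],"dr":[0,0,0]}]'|grep -E "tcp_|width|force"; python3 pp.py place .5855 -.2255 .471 5 .11;python3 pp.py cases
```

```text
tcp_pos: [0.5865, -0.2263, 0.1347]
tcp_rot: [3.137, -0.524, 0.478]
wrist_force: [0.9, -0.7, 0.4]
gripper_width: 0.656
finger_force: 85.3
place off [ 163.4 -274.9   75.8] dr [ 14.8 -52.7 108.1] n 14.1 rows q [ 0.86  0.39 -0.41  1.97 -0.52  0.57 -0.18]
(0, np.float64(629.0), np.float64(-252.0), np.float64(95.0), np.float64(69.0), 25.3)
(1, np.float64(457.0), np.float64(-227.0), np.float64(116.0), np.float64(71.0), 25.6)
(0, np.float64(459.0), np.float64(-117.0), np.float64(58.0), np.float64(89.0), -61.7)
(0, np.float64(440.0), np.float64(183.0), np.float64(89.0), np.float64(59.0), 17.0)
(1, np.float64(440.0), np.float64(183.0), np.float64(96.0), np.float64(66.0), 14.6)
(1, np.float64(414.0), np.float64(322.0), np.float64(90.0), np.float64(63.0), 22.4)
(1, np.float64(539.0), np.float64(392.0), np.float64(86.0), np.float64(61.0), 28.8)
(0, np.float64(539.0), np.float64(395.0), np.float64(92.0), np.float64(61.0), 25.0)
```

```bash
python3 -m jog '[{"claw":1,"offset":[10,-10,-5],"dr":[1,-3.7,7.7]},{"claw":1,"offset":[23,-30,-10],"dr":[2.1,-7.5,15.4]},{"claw":1,"offset":[35,-50,-10],"dr":[3.2,-11.3,23.1]},{"claw":1,"offset":[47,-78,0],"dr":[4.2,-15,30.8]},{"claw":1,"offset":[58,-98,10],"dr":[5.3,-18.8,38.6]},{"claw":1,"offset":[70,-118,15],"dr":[6.3,-22.5,46.3]},{"claw":1,"offset":[82,-137,20],"dr":[7.4,-26.3,54]},{"claw":1,"offset":[93,-157,30],"dr":[8.5,-30,61.7]},{"claw":1,"offset":[105,-177,40],"dr":[9.5,-33.8,69.4]},{"claw":1,"offset":[117,-196,50],"dr":[10.6,-37.6,77.1]},{"claw":1,"offset":[128,-216,58],"dr":[11.6,-41.4,84.8]},{"claw":1,"offset":[140,-236,65],"dr":[12.7,-45.1,92.6]}]'|grep -E "tcp_|width|force"; python3 pp.py place .5855 -.2255 .471 5 .11
```

```text
tcp_pos: [0.611, 0.0567, 0.1404]
tcp_rot: [-2.944, 0.622, -0.957]
wrist_force: [0.3, 1.2, -0.6]
gripper_width: 0.646
finger_force: 85.1
place off [-30.2 -29.8  16.6] dr [ 2.8 -7.8 16.8] n 2.2 rows q [ 0.18  0.6  -0.05  1.62 -0.59  1.27 -2.18]
```

```bash
python3 -m jog '[{"claw":1,"offset":[-10,-10,6],"dr":[1,-2.6,5.6]},{"claw":1,"offset":[-20,-20,11],"dr":[2,-5.2,11.2]},{"claw":1,"offset":[-30,-30,17],"dr":[2.8,-7.8,16.8]},{"claw":1,"offset":[-30,-30,17],"dr":[2.8,-7.8,16.8]},{"claw":1,"offset":[-30,-30,17],"dr":[2.8,-7.8,16.8]},{"claw":1,"offset":[-30,-30,17],"dr":[2.8,-7.8,16.8]}]'|grep -E "tcp_|width|force"; python3 pp.py place .5855 -.2255 .471 5 .11;python3 - <<'E'
from h import *
P=[ctrl.capture("top"),ctrl.capture("scene")]
Xr=R.from_euler('z',1.817)
# held case mask vs expected model
from pp import *
s_,c_=np.sin(np.radians(15)),np.cos(np.radians(15))
M=R.from_matrix(np.array([[-s_,0,-c_],[0,-1,0],[-c_,0,s_]]).T)
for i,p in enumerate(P):
    c2=RACK[0]+RACK[1].apply(np.array([-.0655+.0238*5,0,.008])+np.array([s_,0,c_])*(.044+.11))
    q=proj(p,(RACK[1]*M).apply(box(.088,.058,.012)-[0,0,.006])+c2)
    print(i,"expect",q.min(0).round(1),q.max(0).round(1))
    for n in("case0","rack"):
      for d in ctrl.outline_of(p,n):
        c=np.argwhere(d["pixels"]).mean(0)[::-1]
        if np.abs(c-q.mean(0)).max()<45: print(n,i,d["confidence"],np.round(d["rect"],1),d["pixels"].sum())
E
```

```text
tcp_pos: [0.6204, 0.0987, 0.1513]
tcp_rot: [-3.123, 0.785, -1.31]
wrist_force: [0.8, 0.2, 0.2]
gripper_width: 0.652
finger_force: 85.2
place off [-0.   0.   2.4] dr [-0.2 -0.2  0.5] n 0.1 rows q [ 0.17  0.63 -0.04  1.62 -0.73  1.31 -2.41]
0 expect [276.2 149.4] [296.5 176.3]
case0 0 0.64 [276.6 152.5 295.  172.1] 211
1 expect [352.8 175.6] [381.3 218.4]
case0 1 0.85 [354.9 173.5 378.  218.1] 279
case0 1 0.76 [362.  159.8 392.6 185.2] 465
```

The held case appears where predicted in both views, for example scene box [355,173,378,218] against an expected [353,176,381,218]. Now I lower it into slot six.

```bash
python3 pp.py place .5855 -.2255 .471 5 .05; python3 pp.py place .5855 -.2255 .471 5 .004
```

```text
place off [53.   1.3 32.8] dr [-0.2 -0.2  0.5] n 1.2 rows q [ 0.17  0.63 -0.04  1.62 -0.73  1.31 -2.41]
place off [92.8  1.9 55.8] dr [-0.2 -0.2  0.5] n 2.2 rows q [ 0.17  0.63 -0.04  1.62 -0.73  1.31 -2.41]
```

```bash
python3 -m jog '[{"claw":1,"offset":[27,1,17],"dr":[0,0,0.5]},{"claw":1,"offset":[53,1,33],"dr":[0,0,0.5]},{"claw":1,"offset":[53,1,33],"dr":[0,0,0.5]}]'|grep -E "tcp_pos|wrist";python3 -m jog '[{"claw":1,"offset":[10,0,6],"dr":[0,0,0]},{"claw":1,"offset":[20,0,11],"dr":[0,0,0]}]'|grep -E "tcp_pos|wrist"; python3 -m jog '[{"claw":1,"offset":[7,0,4],"dr":[0,0,0]},{"claw":1,"offset":[14,0,8],"dr":[0,0,0]},{"claw":1,"offset":[14,0,8],"dr":[0,0,0]}]'|grep -E "tcp_pos|wrist"; python3 pp.py place .5855 -.2255 .471 5 .004
```

```text
tcp_pos: [0.6216, 0.0843, 0.0874]
wrist_force: [-1.2, 0.1, -0.8]
tcp_pos: [0.6264, 0.0799, 0.0703]
wrist_force: [0.2, 0.6, -0.7]
tcp_pos: [0.6262, 0.075, 0.0527]
wrist_force: [-0.8, -0.7, -0.9]
place off [ 4.8 -0.1  3. ] dr [-0.1 -0.2 -0.1] n 0.1 rows q [ 0.2   0.77 -0.04  1.63 -0.74  1.22 -2.3 ]
```

```bash
python3 -m jog '[{"claw":1,"offset":[5,0,3],"dr":[0,0,0]},{"claw":1,"offset":[6,0,3.5],"dr":[0,0,0]},{"claw":1,"offset":[6,0,3.5],"dr":[0,0,0]}]'|grep -E "tcp_pos|wrist"; python3 -m jog '[{"claw":0.1,"offset":[0,0,0],"dr":[0,0,0]},{"claw":0.1,"offset":[0,0,0],"dr":[0,0,0]},{"claw":0.1,"offset":[0,0,0],"dr":[0,0,0]},{"claw":0.1,"offset":[0,0,-20],"dr":[0,0,0]},{"claw":0.1,"offset":[0,0,-60],"dr":[0,0,0]},{"claw":0.1,"offset":[-30,0,-100],"dr":[0,0,0]},{"claw":0.1,"offset":[-60,0,-140],"dr":[0,0,0]},{"claw":0.1,"offset":[-60,0,-140],"dr":[0,0,0]}]'|grep -E "tcp_|width|wrist"; cat > chk.py <<'E'
import sys; from pp import *
P=[ctrl.capture("top"),ctrl.capture("scene")]
s_,c_=np.sin(np.radians(15)),np.cos(np.radians(15))
M=R.from_matrix(np.array([[-s_,0,-c_],[0,-1,0],[-c_,0,s_]]).T)
for k in map(int,sys.argv[1:]):
  for i,p in enumerate(P):
    c2=RACK[0]+RACK[1].apply(np.array([-.0655+.0238*k,0,.008])+np.array([s_,0,c_])*.0455)
    q=proj(p,(RACK[1]*M).apply(box(.088,.058,.012)-[0,0,.006])+c2)
    print(k,i,"expect",q.min(0).round(1),q.max(0).round(1))
    for d in ctrl.outline_of(p,"case0"):
        c=np.argwhere(d["pixels"]).mean(0)[::-1]
        if np.abs(c-q.mean(0)).max()<22: print("   ",round(d["confidence"],2),np.round(d["rect"],1),d["pixels"].sum())
E
python3 chk.py 5
```

```text
tcp_pos: [0.627, 0.0737, 0.047]
wrist_force: [-0.2, -0.2, -0.6]
tcp_pos: [0.6438, 0.0166, 0.1962]
tcp_rot: [-3.113, 0.78, -1.312]
wrist_force: [0.5, 0.8, 0.1]
gripper_width: 0.903
5 0 expect [289.6 156.9] [307.6 181.4]
    0.79 [288.6 159.6 307.  178.9] 253
5 1 expect [341.5 206.7] [367.  245.9]
    0.58 [344.5 207.  367.4 240.9] 429
```

Case one stands in the sixth slot. Next is the case at (0.5385, 0.394).

```bash
python3 pp.py pick .5385 .394 .44 .12
```

```text
pick off [-206.2    9.9  341.9] dr [ -14.3   53.2 -106.1] n 13.9 rows q [ 0.25  0.65 -0.    1.49 -0.68  1.47 -2.41]
```

```bash
python3 -m jog '[{"claw":0.05,"offset":[-30,0,0],"dr":[-1,3.8,-7.6]},{"claw":0.05,"offset":[-45,1,20],"dr":[-2,7.6,-15.2]},{"claw":0.05,"offset":[-60,2,45],"dr":[-3.1,11.4,-22.7]},{"claw":0.05,"offset":[-75,3,75],"dr":[-4.1,15.2,-30.3]},{"claw":0.05,"offset":[-90,4,105],"dr":[-5.1,19,-37.9]},{"claw":0.05,"offset":[-105,5,135],"dr":[-6.1,22.8,-45.5]},{"claw":0.05,"offset":[-120,6,165],"dr":[-7.1,26.6,-53]},{"claw":0.05,"offset":[-135,7,195],"dr":[-8.2,30.4,-60.6]},{"claw":0.05,"offset":[-150,8,225],"dr":[-9.2,34.2,-68.2]},{"claw":0.05,"offset":[-165,9,255],"dr":[-10.2,38,-75.8]},{"claw":0.05,"offset":[-180,10,285],"dr":[-11.2,41.8,-83.4]},{"claw":0.05,"offset":[-195,10,315],"dr":[-12.3,45.6,-91]}]'|grep -E "tcp_|wrist"; python3 pp.py pick .5385 .394 .44 .06
```

```text
tcp_pos: [0.5423, 0.3675, 0.1015]
tcp_rot: [-2.988, -0.371, 0.168]
wrist_force: [0.9, -0.8, -1.7]
pick off [-26.4 -16.1  67.7] dr [ -2.    7.6 -14.7] n 1.9 rows q [-0.63  0.37 -0.06  2.01  0.19  0.37 -2.22]
```

```bash
python3 -m jog '[{"claw":0.05,"offset":[-14,-8,30],"dr":[-1,3.8,-7.3]},{"claw":0.05,"offset":[-26,-16,60],"dr":[-2,7.6,-14.7]},{"claw":0.05,"offset":[-26,-16,68],"dr":[-2,7.6,-14.7]},{"claw":0.05,"offset":[-26,-16,68],"dr":[-2,7.6,-14.7]},{"claw":0.05,"offset":[-26,-16,68],"dr":[-2,7.6,-14.7]}]'|grep -E "tcp_|wrist";python3 pp.py cases; python3 pp.py pick .5385 .394 .44 0
```

```text
tcp_pos: [0.5443, 0.3957, 0.0493]
tcp_rot: [3.138, -0.487, 0.431]
wrist_force: [-0.0, -0.2, 0.3]
(0, np.float64(458.0), np.float64(-115.0), np.float64(58.0), np.float64(88.0), -61.0)
(1, np.float64(596.0), np.float64(65.0), np.float64(95.0), np.float64(58.0), 14.7)
(1, np.float64(441.0), np.float64(182.0), np.float64(95.0), np.float64(64.0), 16.4)
(0, np.float64(442.0), np.float64(184.0), np.float64(96.0), np.float64(63.0), 17.8)
(1, np.float64(416.0), np.float64(323.0), np.float64(93.0), np.float64(70.0), 22.3)
(0, np.float64(414.0), np.float64(326.0), np.float64(94.0), np.float64(66.0), 24.3)
(1, np.float64(581.0), np.float64(405.0), np.float64(90.0), np.float64(66.0), 23.6)
(0, np.float64(589.0), np.float64(408.0), np.float64(82.0), np.float64(63.0), 25.4)
pick off [-45.9  -2.2  65.7] dr [ 0.5  1.9 -0.4] n 1.6 rows q [-0.79  0.46  0.02  2.07  0.8   0.21 -2.66]
```

The networks now put this case at about (0.586, 0.407): it was knocked aside. I re-aim at the new place.

```bash
python3 pp.py pick .586 .407 .43 .07
```

```text
pick off [29.9  6.1 26.9] dr [0.2 1.9 0.1] n 0.8 rows q [-0.79  0.46  0.02  2.07  0.8   0.21 -2.66]
```

```bash
python3 -m jog '[{"claw":0.05,"offset":[30,6,27],"dr":[0,0,0]},{"claw":0.05,"offset":[30,6,27],"dr":[0,2,0]},{"claw":0.05,"offset":[30,6,27],"dr":[0,2,0]},{"claw":0.05,"offset":[30,6,27],"dr":[0,2,0]}]'|grep -E "tcp_|wrist";python3 pp.py cases; python3 pp.py pick .586 .407 .43 0
```

```text
tcp_pos: [0.5855, 0.4086, 0.0469]
tcp_rot: [3.135, -0.512, 0.436]
wrist_force: [0.3, 0.0, -1.0]
(1, np.float64(597.0), np.float64(67.0), np.float64(95.0), np.float64(55.0), 13.2)
(0, np.float64(441.0), np.float64(183.0), np.float64(93.0), np.float64(63.0), 15.3)
(1, np.float64(441.0), np.float64(184.0), np.float64(90.0), np.float64(66.0), 15.7)
(0, np.float64(414.0), np.float64(324.0), np.float64(92.0), np.float64(63.0), 20.9)
(1, np.float64(414.0), np.float64(325.0), np.float64(95.0), np.float64(66.0), 19.6)
(1, np.float64(581.0), np.float64(403.0), np.float64(92.0), np.float64(66.0), 26.3)
pick off [-38.7   1.9  64.4] dr [0.2 0.6 0.4] n 1.5 rows q [-0.74  0.51 -0.    1.99  0.83  0.21 -2.66]
```

The wrist is at its limits here (q6 0.21, q7 -2.66), so I use a 20° tilt for this pick.

```bash
python3 -m jog '[{"claw":0.05,"offset":[-26,3,21],"dr":[0,-8,0]},{"claw":0.05,"offset":[-26,3,21],"dr":[0,-9.4,0]},{"claw":0.05,"offset":[-42,3,50],"dr":[0,-9.4,0]},{"claw":0.05,"offset":[-50,3,64],"dr":[0,-9.4,0]},{"claw":0.05,"offset":[-50,3,64],"dr":[0,-9.4,0]},{"claw":1,"offset":[-50,3,64],"dr":[0,-9.4,0]},{"claw":1,"offset":[-50,3,64],"dr":[0,-9.4,0]},{"claw":1,"offset":[-50,3,64],"dr":[0,-9.4,0]},{"claw":1,"offset":[-50,3,64],"dr":[0,-9.4,0]},{"claw":1,"offset":[-50,3,64],"dr":[0,-9.4,0]},{"claw":1,"offset":[-50,3,64],"dr":[0,-9.4,0]}]' 80; TH=20 python3 pp.py pick .583 .405 .44 0;python3 pp.py keep
```

```text
time_s: 38.35
tcp_pos: [0.5766, 0.402, -0.0315]
tcp_rot: [3.135, -0.351, 0.438]
wrist_force: [-3.4, -1.2, 7.7]
gripper_width: 0.648
finger_force: 85.2
pick off [-2.1  0.1  1.7] dr [ 0.4 -0.1 -0.1] n 0.1 rows q [-0.58  0.65 -0.19  1.91  0.74  0.32 -2.52]
```

```bash
python3 -m jog '[{"claw":1,"offset":[17,0,-46],"dr":[0,0,0]},{"claw":1,"offset":[34,0,-93],"dr":[0,0,0]},{"claw":1,"offset":[51,0,-140],"dr":[0,0,0]},{"claw":1,"offset":[58,0,-160],"dr":[0,0,0]},{"claw":1,"offset":[58,0,-160],"dr":[0,0,0]}]'|grep -E "tcp_|width|force"; python3 pp.py place .583 .405 .438 3 .12;python3 pp.py place .583 .405 .438 3 .05;python3 pp.py cases
```

```text
tcp_pos: [0.5777, 0.4036, 0.1424]
tcp_rot: [3.136, -0.358, 0.436]
wrist_force: [0.7, 0.3, -1.3]
gripper_width: 0.647
finger_force: 85.6
place off [-85.6 334.9 -52.7] dr [ 31.5 -54.5 101.5] n 13.9 rows q [-0.38  0.44 -0.45  1.81  0.51  0.65 -2.26]
place off [-112.5  352.4    9.5] dr [ 31.5 -54.5 101.5] n 13.9 rows q [-0.38  0.44 -0.45  1.81  0.51  0.65 -2.26]
(0, np.float64(459.0), np.float64(-115.0), np.float64(57.0), np.float64(87.0), -62.8)
(1, np.float64(595.0), np.float64(68.0), np.float64(89.0), np.float64(53.0), 12.9)
(0, np.float64(441.0), np.float64(182.0), np.float64(90.0), np.float64(59.0), 17.0)
(1, np.float64(440.0), np.float64(182.0), np.float64(98.0), np.float64(65.0), 16.4)
(0, np.float64(643.0), np.float64(461.0), np.float64(112.0), np.float64(61.0), 61.6)
(1, np.float64(447.0), np.float64(546.0), np.float64(105.0), np.float64(86.0), 25.3)
```

```bash
cat >> pp.py <<'E'
E
sed -i 's|^if __name__|def rep(x,y,z):\n    show("rep",np.array([x,y,z]),R.from_euler("xyz",ctrl.state()["tcp_rot"]))\nif __name__|' pp.py; python3 pp.py rep .52 .0 .20
```

```text
rep off [-183.9  340.9 -132.8] dr [0. 0. 0.] n 8.2 rows q [-0.38  0.45 -0.44  1.81  0.51  0.65 -2.26]
```

```bash
python3 -m jog '[{"claw":1,"offset":[-10,30,-30],"dr":[0,0,0]},{"claw":1,"offset":[-30,65,-60],"dr":[0,0,0]},{"claw":1,"offset":[-60,110,-80],"dr":[0,0,0]},{"claw":1,"offset":[-84,150,-95],"dr":[0,0,0]},{"claw":1,"offset":[-104,190,-105],"dr":[0,0,0]},{"claw":1,"offset":[-125,230,-115],"dr":[0,0,0]},{"claw":1,"offset":[-145,270,-120],"dr":[0,0,0]},{"claw":1,"offset":[-165,305,-125],"dr":[0,0,0]},{"claw":1,"offset":[-184,341,-133],"dr":[0,0,0]},{"claw":1,"offset":[-184,341,-133],"dr":[0,0,0]},{"claw":1,"offset":[-184,341,-133],"dr":[0,0,0]}]'|grep -E "tcp_|width|force";  python3 pp.py place .583 .405 .438 3 .12
```

```text
tcp_pos: [0.5199, -0.0, 0.1996]
tcp_rot: [3.136, -0.346, 0.434]
wrist_force: [0.4, 0.8, -1.5]
gripper_width: 0.65
finger_force: 85.5
place off [104.   -7.5  75.8] dr [ 32.  -54.1 101.2] n 13.9 rows q [ 0.48  0.09 -0.49  2.1  -0.16  0.65 -1.03]
```

```bash
python3 -m jog '[{"claw":1,"offset":[0,0,-5],"dr":[2.3,-3.9,7.2]},{"claw":1,"offset":[5,0,-5],"dr":[4.6,-7.7,14.4]},{"claw":1,"offset":[10,0,-5],"dr":[6.9,-11.6,21.7]},{"claw":1,"offset":[20,0,0],"dr":[9.1,-15.5,28.9]},{"claw":1,"offset":[30,-1,8],"dr":[11.4,-19.3,36.1]},{"claw":1,"offset":[40,-2,16],"dr":[13.7,-23.2,43.4]},{"claw":1,"offset":[50,-3,24],"dr":[16,-27,50.6]},{"claw":1,"offset":[60,-4,35],"dr":[18.3,-30.9,57.8]},{"claw":1,"offset":[70,-5,45],"dr":[20.6,-34.8,65]},{"claw":1,"offset":[80,-6,55],"dr":[22.9,-38.6,72.3]},{"claw":1,"offset":[90,-7,65],"dr":[25.1,-42.5,79.5]},{"claw":1,"offset":[104,-7,76],"dr":[27.4,-46.4,86.7]}]'|grep -E "tcp_|width|force";  python3 pp.py place .583 .405 .438 3 .12
```

```text
tcp_pos: [0.6304, 0.0617, 0.1637]
tcp_rot: [-2.944, 0.799, -0.953]
wrist_force: [-0.6, -0.0, -0.7]
gripper_width: 0.645
finger_force: 85.5
place off [ 1.4  2.8 -1.8] dr [ 4.8 -7.6 14.4] n 2.0 rows q [ 0.36  0.71 -0.28  1.48 -0.54  1.41 -2.29]
```

```bash
python3 -m jog '[{"claw":1,"offset":[34,0,13],"dr":[0,0,0.5]},{"claw":1,"offset":[68,0,26],"dr":[0,0,0.5]},{"claw":1,"offset":[68,0,26],"dr":[0,0,0.5]},{"claw":1,"offset":[80,0,30.5],"dr":[0,0,0.5]},{"claw":1,"offset":[92,0,35],"dr":[0,0,0.5]}]'|grep -E "tcp_pos|wrist";python3 -m jog '[{"claw":1,"offset":[10,0,4],"dr":[0,0,0]},{"claw":1,"offset":[19,0,7],"dr":[0,0,0]},{"claw":1,"offset":[19,0,7],"dr":[0,0,0]}]'|grep -E "tcp_pos|wrist"; python3 pp.py place .583 .405 .438 3 0.004
```

```text
tcp_pos: [0.6359, 0.0326, 0.0716]
wrist_force: [0.3, 0.8, -0.4]
tcp_pos: [0.6354, 0.0265, 0.0493]
wrist_force: [0.5, -0.0, -0.8]
place off [-3.2 -1.6  0.7] dr [-0.1 -0.2 -0.3] n 0.1 rows q [ 0.42  0.9  -0.24  1.5  -0.65  1.34 -2.33]
```

Smooth with no contact force. I release and retreat.

```bash
python3 -m jog '[{"claw":0.1,"offset":[0,0,0],"dr":[0,0,0]},{"claw":0.1,"offset":[0,0,0],"dr":[0,0,0]},{"claw":0.1,"offset":[0,0,0],"dr":[0,0,0]},{"claw":0.1,"offset":[0,0,-20],"dr":[0,0,0]},{"claw":0.1,"offset":[-10,0,-60],"dr":[0,0,0]},{"claw":0.1,"offset":[-50,0,-90],"dr":[0,0,0]},{"claw":0.1,"offset":[-90,0,-115],"dr":[0,0,0]},{"claw":0.1,"offset":[-110,0,-130],"dr":[0,0,0]},{"claw":0.1,"offset":[-110,0,-130],"dr":[0,0,0]}]'|grep -E "tcp_|width|wrist"; python3 chk.py 3 5; python3 pp.py cases; python3 go.py .4405 .183 .12 .288
```

```text
tcp_pos: [0.6492, -0.0138, 0.2212]
tcp_rot: [-3.136, 0.951, -1.319]
wrist_force: [0.3, 0.2, -0.7]
gripper_width: 0.896
3 0 expect [305.6 152.5] [322.8 177.2]
    0.74 [287.9 159.7 308.9 179.3] 280
    0.5 [304.1 151.  320.6 179.3] 265
3 1 expect [326.5 214.2] [351.  253.8]
    0.78 [336.3 214.5 353.7 245.6] 387
5 0 expect [289.6 156.9] [307.6 181.4]
    0.74 [287.9 159.7 308.9 179.3] 280
    0.5 [304.1 151.  320.6 179.3] 265
5 1 expect [341.5 206.7] [367.  245.9]
    0.78 [336.3 214.5 353.7 245.6] 387
(1, np.float64(607.0), np.float64(16.0), np.float64(92.0), np.float64(52.0), 10.7)
(1, np.float64(597.0), np.float64(68.0), np.float64(99.0), np.float64(49.0), 6.3)
(0, np.float64(441.0), np.float64(182.0), np.float64(91.0), np.float64(59.0), 15.7)
(1, np.float64(441.0), np.float64(184.0), np.float64(97.0), np.float64(66.0), 16.4)
(1, np.float64(415.0), np.float64(323.0), np.float64(89.0), np.float64(64.0), 22.4)
(0, np.float64(415.0), np.float64(325.0), np.float64(91.0), np.float64(63.0), 22.5)
t 44.5 off [-32.3 151.2 272.8] dr [-43.5  42.3 -84.8] |o| 314.0 q [ 0.46  0.74 -0.23  1.37 -0.65  1.59 -2.48]
```

```bash
python3 -m jog '[{"claw":0.05,"offset":[-25,10,0],"dr":[-3.3,3.2,-6.5]},{"claw":0.05,"offset":[-40,20,20],"dr":[-6.7,6.5,-13]},{"claw":0.05,"offset":[-40,32,50],"dr":[-10,9.7,-19.5]},{"claw":0.05,"offset":[-40,45,75],"dr":[-13.4,13,-26]},{"claw":0.05,"offset":[-40,57,100],"dr":[-16.7,16.2,-32.6]},{"claw":0.05,"offset":[-40,69,125],"dr":[-20,19.5,-39]},{"claw":0.05,"offset":[-40,81,150],"dr":[-23.4,22.8,-45.6]},{"claw":0.05,"offset":[-38,95,175],"dr":[-26.8,26,-52]},{"claw":0.05,"offset":[-36,108,198],"dr":[-30,29.3,-58.7]},{"claw":0.05,"offset":[-34,122,220],"dr":[-33.4,32.5,-65.2]},{"claw":0.05,"offset":[-32,136,246],"dr":[-36.8,35.8,-71.7]},{"claw":0.05,"offset":[-32,151,272],"dr":[-40,39,-78]}]'|grep -E "tcp_|width|wrist"; python3 go.py .4405 .183 .06 .288; python3 go.py .4405 .183 -.004 .288
```

```text
tcp_pos: [0.441, 0.183, 0.0852]
tcp_rot: [-3.086, 0.057, 0.175]
wrist_force: [0.4, 2.2, 0.2]
gripper_width: 0.948
t 45.6 off [ 2.9  3.3 60.3] dr [-3.4  3.1 -6.6] |o| 60.0 q [-0.05  0.35 -0.47  2.05  0.12  0.81 -1.97]
t 45.6 off [  6.5   6.9 124.1] dr [-3.4  3.1 -6.6] |o| 124.0 q [-0.05  0.35 -0.47  2.05  0.12  0.81 -1.97]
```

```bash
python3 -m jog '[{"claw":0.05,"offset":[3,3,30],"dr":[-3.4,3.1,-6.6]},{"claw":0.05,"offset":[3,3,60],"dr":[-3.4,3.1,-6.6]},{"claw":0.05,"offset":[5,5,100],"dr":[-3.4,3.1,-6.6]},{"claw":0.05,"offset":[6.5,7,118],"dr":[-3.4,3.1,-6.6]},{"claw":0.05,"offset":[6.5,7,124],"dr":[-3.4,3.1,-6.6]},{"claw":0.05,"offset":[6.5,7,124],"dr":[-3.4,3.1,-6.6]},{"claw":1,"offset":[6.5,7,124],"dr":[-3.4,3.1,-6.6]},{"claw":1,"offset":[6.5,7,124],"dr":[-3.4,3.1,-6.6]},{"claw":1,"offset":[6.5,7,124],"dr":[-3.4,3.1,-6.6]},{"claw":1,"offset":[6.5,7,124],"dr":[-3.4,3.1,-6.6]},{"claw":1,"offset":[6.5,7,124],"dr":[-3.4,3.1,-6.6]}]' 60|grep -E "tcp_|width|force"; python3 -m jog '[{"claw":1,"offset":[0,0,-40],"dr":[0,0,0]},{"claw":1,"offset":[0,0,-90],"dr":[0,0,0]},{"claw":1,"offset":[0,0,-135],"dr":[0,0,0]},{"claw":1,"offset":[0,0,-135],"dr":[0,0,0]}]'|grep -E "tcp_|width|force";python3 go.py .60 -.235 .09 .471
```

```text
tcp_pos: [0.4415, 0.1826, -0.0374]
tcp_rot: [-3.141, -0.0, 0.284]
wrist_force: [-0.5, 0.7, 6.2]
gripper_width: 0.658
finger_force: 64.2
tcp_pos: [0.4452, 0.1842, 0.1025]
tcp_rot: [-3.14, -0.011, 0.284]
wrist_force: [-0.1, 0.6, -1.0]
gripper_width: 0.656
finger_force: 64.6
t 47.1 off [ 30.7 445.9  47.5] dr [ -0.   -0.6 -10.7] |o| 449.0 q [-0.07  0.3  -0.49  2.07  0.2   0.8  -1.96]
```

```bash
python3 -m jog '[{"claw":1,"offset":[0,45,-20],"dr":[0,0,-1]},{"claw":1,"offset":[2,90,-20],"dr":[0,0,-2]},{"claw":1,"offset":[4,135,-20],"dr":[0,0,-3]},{"claw":1,"offset":[6,180,-20],"dr":[0,0,-4]},{"claw":1,"offset":[8,225,-20],"dr":[0,0,-5]},{"claw":1,"offset":[10,270,-20],"dr":[0,0,-6]},{"claw":1,"offset":[14,315,-10],"dr":[0,0,-7]},{"claw":1,"offset":[18,360,0],"dr":[0,0,-8]},{"claw":1,"offset":[24,405,20],"dr":[0,0,-9]},{"claw":1,"offset":[31,446,40],"dr":[0,0,-10.7]},{"claw":1,"offset":[31,446,48],"dr":[0,0,-10.7]},{"claw":1,"offset":[31,446,48],"dr":[0,0,-10.7]}]'|grep -E "tcp_|width|wrist"; python3 go.py .60 -.235 0 .471; TH=30 python3 pp.py pick .600 -.235 .471 .03
```

```text
tcp_pos: [0.5936, -0.2379, 0.0453]
tcp_rot: [-3.137, 0.006, 0.469]
wrist_force: [0.2, 1.6, -0.1]
gripper_width: 0.657
t 48.4 off [ 7.5  0.7 80.6] dr [-0.3  0.3 -0.1] |o| 81.0 q [ 0.55  0.59 -0.33  1.74  0.24  0.86 -0.99]
pick off [ 5.4  0.5 44.4] dr [-0.2 30.3 -0.2] n 3.5 rows q [ 0.55  0.59 -0.33  1.74  0.24  0.86 -0.99]
```

```bash
python3 -m jog '[{"claw":1,"offset":[7.5,0.7,45],"dr":[0,0,0]},{"claw":1,"offset":[7.5,0.7,72],"dr":[0,0,0]},{"claw":1,"offset":[7.5,0.7,82],"dr":[0,0,0]},{"claw":1,"offset":[7.5,0.7,82],"dr":[0,0,0]},{"claw":0.05,"offset":[7.5,0.7,82],"dr":[0,0,0]},{"claw":0.05,"offset":[7.5,0.7,82],"dr":[0,0,0]},{"claw":0.05,"offset":[7.5,0.7,82],"dr":[0,0,0]},{"claw":0.05,"offset":[7.5,0.7,40],"dr":[0,0,0]},{"claw":0.05,"offset":[6,0.6,20],"dr":[0,8,0]},{"claw":0.05,"offset":[6,0.5,20],"dr":[0,16,0]},{"claw":0.05,"offset":[6,0.5,25],"dr":[0,24,0]},{"claw":0.05,"offset":[5.4,0.5,30],"dr":[0,30,0]}]'|grep -E "tcp_|width|wrist"; python3 pp.py cases; TH=30 python3 pp.py pick .600 -.235 .471 0
```

```text
tcp_pos: [0.6, -0.2375, 0.0193]
tcp_rot: [3.138, -0.524, 0.471]
wrist_force: [-0.1, -0.3, -2.3]
gripper_width: 0.949
(0, np.float64(607.0), np.float64(-233.0), np.float64(83.0), np.float64(60.0), 26.3)
(1, np.float64(602.0), np.float64(-233.0), np.float64(95.0), np.float64(61.0), 26.3)
(0, np.float64(458.0), np.float64(-115.0), np.float64(58.0), np.float64(90.0), -61.4)
(1, np.float64(609.0), np.float64(18.0), np.float64(97.0), np.float64(53.0), 10.6)
(1, np.float64(453.0), np.float64(23.0), np.float64(65.0), np.float64(73.0), -15.9)
(1, np.float64(599.0), np.float64(67.0), np.float64(99.0), np.float64(53.0), 9.1)
(1, np.float64(416.0), np.float64(324.0), np.float64(92.0), np.float64(65.0), 25.0)
(0, np.float64(416.0), np.float64(326.0), np.float64(93.0), np.float64(61.0), 22.0)
pick off [-23.8  -1.9  40.2] dr [ 0.   0.2 -0.2] n 0.9 rows q [ 1.08  0.68 -0.72  1.98 -0.01  0.32 -0.55]
```

```bash
python3 -m jog '[{"claw":0.05,"offset":[-12,-2,20],"dr":[0,0,0]},{"claw":0.05,"offset":[-21,-2,36],"dr":[0,0,0]},{"claw":0.05,"offset":[-21,-2,40],"dr":[0,0,0]},{"claw":0.05,"offset":[-21,-2,40],"dr":[0,0,0]},{"claw":1,"offset":[-21,-2,40],"dr":[0,0,0]},{"claw":1,"offset":[-21,-2,40],"dr":[0,0,0]},{"claw":1,"offset":[-21,-2,40],"dr":[0,0,0]},{"claw":1,"offset":[-21,-2,40],"dr":[0,0,0]},{"claw":1,"offset":[-21,-2,40],"dr":[0,0,0]},{"claw":1,"offset":[-21,-2,40],"dr":[0,0,0]}]' 80|grep -E "tcp_|width|force"; python3 pp.py keep; python3 -m jog '[{"claw":1,"offset":[20,0,-35],"dr":[0,0,0]},{"claw":1,"offset":[40,0,-69],"dr":[0,0,0]},{"claw":1,"offset":[60,0,-104],"dr":[0,0,0]},{"claw":1,"offset":[85,0,-147],"dr":[0,0,0]},{"claw":1,"offset":[85,0,-147],"dr":[0,0,0]}]'|grep -E "tcp_|width|force"; python3 pp.py place .602 -.2335 .471 1 .12
```

```text
tcp_pos: [0.6021, -0.2328, -0.0254]
tcp_rot: [3.14, -0.522, 0.472]
wrist_force: [-3.4, 1.1, 7.5]
gripper_width: 0.637
finger_force: 82.2
tcp_pos: [0.6064, -0.2341, 0.1507]
tcp_rot: [3.128, -0.528, 0.477]
wrist_force: [0.9, -0.4, -0.4]
gripper_width: 0.644
finger_force: 84.3
place off [ 126.5 -196.1   62.8] dr [ 14.6 -53.5 107.7] n 14.1 rows q [ 1.16  0.5  -0.84  1.9  -0.09  0.55 -0.58]
```

```bash
python3 -m jog '[{"claw":1,"offset":[5,-8,-10],"dr":[1,-3.8,7.7]},{"claw":1,"offset":[12,-20,-15],"dr":[2.1,-7.6,15.4]},{"claw":1,"offset":[20,-33,-15],"dr":[3.1,-11.5,23.1]},{"claw":1,"offset":[30,-48,-10],"dr":[4.2,-15.3,30.8]},{"claw":1,"offset":[40,-63,0],"dr":[5.2,-19.1,38.5]},{"claw":1,"offset":[50,-78,8],"dr":[6.3,-22.9,46.2]},{"claw":1,"offset":[60,-93,16],"dr":[7.3,-26.8,53.9]},{"claw":1,"offset":[70,-110,25],"dr":[8.3,-30.6,61.6]},{"claw":1,"offset":[80,-126,34],"dr":[9.4,-34.4,69.3]},{"claw":1,"offset":[90,-142,42],"dr":[10.4,-38.2,77]},{"claw":1,"offset":[100,-158,50],"dr":[11.5,-42,84.6]},{"claw":1,"offset":[113,-178,57],"dr":[12.5,-45.9,92.3]}]'|grep -E "tcp_|width|force"; python3 pp.py place .602 -.2335 .471 1 .12
```

```text
tcp_pos: [0.6337, -0.0166, 0.1485]
tcp_rot: [-2.963, 0.637, -0.985]
wrist_force: [-0.6, 0.2, -1.6]
gripper_width: 0.639
finger_force: 84.3
place off [-15.7 -19.3   3.4] dr [ 2.5 -7.2 15.3] n 2.0 rows q [ 0.48  0.69 -0.38  1.49 -0.36  1.32 -2.32]
```

```bash
python3 -m jog '[{"claw":1,"offset":[-8,-10,2],"dr":[1.2,-3.6,7.6]},{"claw":1,"offset":[-16,-19,3],"dr":[2.5,-7.2,15.3]},{"claw":1,"offset":[-16,-19,3],"dr":[2.5,-7.2,15.3]},{"claw":1,"offset":[-16,-19,3],"dr":[2.5,-7.2,15.3]},{"claw":1,"offset":[-16,-19,3],"dr":[2.5,-7.2,15.3]}]'|grep -E "tcp_|width|force";  python3 pp.py place .602 -.2335 .471 1 .12; python3 pp.py place .602 -.2335 .471 1 .05;python3 pp.py place .602 -.2335 .471 1 .004; UP=.12 python3 chk.py 1
```

```text
tcp_pos: [0.6423, 0.0044, 0.1594]
tcp_rot: [-3.132, 0.785, -1.309]
wrist_force: [-0.9, -0.4, -1.2]
gripper_width: 0.641
finger_force: 84.4
place off [ 1.  -0.8  1.1] dr [ 0.1 -0.1  0.5] n 0.1 rows q [ 0.48  0.72 -0.35  1.47 -0.48  1.37 -2.52]
place off [61.6 -0.2 36.2] dr [ 0.1 -0.1  0.5] n 1.4 rows q [ 0.48  0.72 -0.35  1.47 -0.48  1.37 -2.52]
place off [101.4   0.2  59.2] dr [ 0.1 -0.1  0.5] n 2.3 rows q [ 0.48  0.72 -0.35  1.47 -0.48  1.37 -2.52]
1 0 expect [309.9 138.9] [328.4 166.6]
    0.6 [310.7 140.  326.7 160.5] 200
1 1 expect [321.4 187.3] [348.1 231.6]
    0.76 [326.6 189.2 346.7 228.8] 303
```

```bash
python3 -m jog '[{"claw":1,"offset":[31,0,18],"dr":[0,0,0.5]},{"claw":1,"offset":[62,0,36],"dr":[0,0,0.5]},{"claw":1,"offset":[62,0,36],"dr":[0,0,0.5]},{"claw":1,"offset":[73,0,42],"dr":[0,0,0.5]},{"claw":1,"offset":[84,0,49],"dr":[0,0,0.5]}]'|grep -E "tcp_pos|wrist";python3 -m jog '[{"claw":1,"offset":[8,0,5],"dr":[0,0,0]},{"claw":1,"offset":[15,0,9],"dr":[0,0,0]},{"claw":1,"offset":[15,0,9],"dr":[0,0,0]}]'|grep -E "tcp_pos|wrist"; python3 pp.py place .602 -.2335 .471 1 0.004
```

```text
tcp_pos: [0.6503, -0.019, 0.0666]
wrist_force: [0.7, 0.3, -0.9]
tcp_pos: [0.6495, -0.0238, 0.047]
wrist_force: [-0.6, 0.2, -1.2]
place off [ 1.4 -0.7  0.2] dr [ 0.1 -0.  -0.2] n 0.0 rows q [ 0.49  0.87 -0.33  1.47 -0.46  1.27 -2.43]
```

Release and retreat, then on to the last case at (0.4155, 0.325), yaw about 22.5°.

```bash
python3 -m jog '[{"claw":0.1,"offset":[0,0,0],"dr":[0,0,0]},{"claw":0.1,"offset":[0,0,0],"dr":[0,0,0]},{"claw":0.1,"offset":[0,0,0],"dr":[0,0,0]},{"claw":0.1,"offset":[0,0,-20],"dr":[0,0,0]},{"claw":0.1,"offset":[-10,0,-60],"dr":[0,0,0]},{"claw":0.1,"offset":[-50,0,-90],"dr":[0,0,0]},{"claw":0.1,"offset":[-80,0,-130],"dr":[0,0,0]},{"claw":0.1,"offset":[-100,0,-150],"dr":[0,0,0]},{"claw":0.1,"offset":[-100,0,-150],"dr":[0,0,0]}]'|grep -E "tcp_|width|wrist"; python3 chk.py 1 3 5; python3 pp.py cases; python3 go.py .4155 .325 .12 .39
```

```text
tcp_pos: [0.6613, -0.0579, 0.2311]
tcp_rot: [-3.13, 0.781, -1.316]
wrist_force: [0.5, 0.9, -0.4]
gripper_width: 0.903
1 0 expect [321.6 148.1] [338. 173.]
    0.66 [303.7 153.  323.2 173.9] 233
    0.65 [321.4 152.9 334.  172.2] 208
1 1 expect [311.  221.9] [334.5 261.9]
    0.93 [333.5 218.4 351.7 244.9] 389
    0.92 [316.2 221.4 335.1 253.5] 407
3 0 expect [305.6 152.5] [322.8 177.2]
    0.73 [286.3 162.5 307.8 178.5] 254
    0.66 [303.7 153.  323.2 173.9] 233
    0.65 [321.4 152.9 334.  172.2] 208
3 1 expect [326.5 214.2] [351.  253.8]
    0.93 [333.5 218.4 351.7 244.9] 389
    0.92 [316.2 221.4 335.1 253.5] 407
    0.7 [345.1 204.  367.3 240. ] 409
5 0 expect [289.6 156.9] [307.6 181.4]
    0.73 [286.3 162.5 307.8 178.5] 254
    0.66 [303.7 153.  323.2 173.9] 233
5 1 expect [341.5 206.7] [367.  245.9]
    0.93 [333.5 218.4 351.7 244.9] 389
    0.7 [345.1 204.  367.3 240. ] 409
(1, np.float64(619.0), np.float64(-33.0), np.float64(94.0), np.float64(49.0), 12.2)
(1, np.float64(606.0), np.float64(17.0), np.float64(80.0), np.float64(55.0), 18.9)
(1, np.float64(597.0), np.float64(65.0), np.float64(82.0), np.float64(57.0), 20.6)
(0, np.float64(414.0), np.float64(325.0), np.float64(93.0), np.float64(64.0), 22.5)
t 55.5 off [-205.   142.1  403.8] dr [-38.3  33.4 -92.6] |o| 475.0 q [ 0.52  0.71 -0.33  1.31 -0.47  1.55 -2.56]
```

```bash
python3 -m jog '[{"claw":0.05,"offset":[-30,10,5],"dr":[-2.9,2.6,-7.1]},{"claw":0.05,"offset":[-60,20,25],"dr":[-5.9,5.1,-14.2]},{"claw":0.05,"offset":[-80,32,60],"dr":[-8.8,7.7,-21.3]},{"claw":0.05,"offset":[-95,43,100],"dr":[-11.8,10.3,-28.4]},{"claw":0.05,"offset":[-110,54,140],"dr":[-14.7,12.8,-35.6]},{"claw":0.05,"offset":[-125,66,180],"dr":[-17.7,15.4,-42.7]},{"claw":0.05,"offset":[-140,78,220],"dr":[-20.6,18,-49.8]},{"claw":0.05,"offset":[-155,90,260],"dr":[-23.6,20.6,-57]},{"claw":0.05,"offset":[-170,102,300],"dr":[-26.5,23.1,-64.1]},{"claw":0.05,"offset":[-182,115,335],"dr":[-29.5,25.7,-71.2]},{"claw":0.05,"offset":[-194,128,370],"dr":[-32.4,28.3,-78.3]},{"claw":0.05,"offset":[-205,142,400],"dr":[-35.4,30.8,-85.5]}]'|grep -E "tcp_|width|wrist"; python3 go.py .4145 .325 .06 .39; python3 go.py .4145 .325 -.004 .39
```

```text
tcp_pos: [0.4154, 0.3243, 0.0873]
tcp_rot: [-3.094, 0.044, 0.273]
wrist_force: [0.7, 0.6, -0.6]
gripper_width: 0.953
t 56.6 off [ 2.1  2.  62.6] dr [-2.9  2.4 -6.7] |o| 63.0 q [-0.22  0.44 -0.62  1.95  0.25  0.86 -2.25]
t 56.6 off [  4.9   5.1 126.4] dr [-2.9  2.4 -6.7] |o| 127.0 q [-0.22  0.44 -0.62  1.95  0.25  0.86 -2.25]
```

```bash
python3 -m jog '[{"claw":0.05,"offset":[2,2,30],"dr":[-2.9,2.4,-6.7]},{"claw":0.05,"offset":[2,2,62],"dr":[-2.9,2.4,-6.7]},{"claw":0.05,"offset":[4,4,100],"dr":[-2.9,2.4,-6.7]},{"claw":0.05,"offset":[5,5,120],"dr":[-2.9,2.4,-6.7]},{"claw":0.05,"offset":[5,5,126],"dr":[-2.9,2.4,-6.7]},{"claw":0.05,"offset":[5,5,126],"dr":[-2.9,2.4,-6.7]},{"claw":1,"offset":[5,5,126],"dr":[-2.9,2.4,-6.7]},{"claw":1,"offset":[5,5,126],"dr":[-2.9,2.4,-6.7]},{"claw":1,"offset":[5,5,126],"dr":[-2.9,2.4,-6.7]},{"claw":1,"offset":[5,5,126],"dr":[-2.9,2.4,-6.7]},{"claw":1,"offset":[5,5,126],"dr":[-2.9,2.4,-6.7]}]' 60|grep -E "tcp_|width|force"; python3 -m jog '[{"claw":1,"offset":[0,0,-40],"dr":[0,0,0]},{"claw":1,"offset":[0,0,-90],"dr":[0,0,0]},{"claw":1,"offset":[0,0,-140],"dr":[0,0,0]},{"claw":1,"offset":[0,0,-150],"dr":[0,0,0]},{"claw":1,"offset":[0,0,-150],"dr":[0,0,0]}]'|grep -E "tcp_|width|force";python3 go.py .60 -.235 .10 .471
```

```text
tcp_pos: [0.4163, 0.3243, -0.0367]
tcp_rot: [-3.14, -0.001, 0.383]
wrist_force: [-0.7, -0.5, 5.3]
gripper_width: 0.659
finger_force: 64.0
tcp_pos: [0.417, 0.3241, 0.114]
tcp_rot: [-3.141, -0.004, 0.383]
wrist_force: [-0.1, 0.2, -0.8]
gripper_width: 0.657
finger_force: 64.8
t 58.2 off [-39.1 587.   48.7] dr [-0.  -0.2 -5.1] |o| 590.0 q [-0.23  0.39 -0.64  1.94  0.3   0.9  -2.21]
```

```bash
python3 -m jog '[{"claw":1,"offset":[-3,48,-10],"dr":[0,0,-1]},{"claw":1,"offset":[-6,97,-10],"dr":[0,0,-1]},{"claw":1,"offset":[-10,146,-10],"dr":[0,0,-2]},{"claw":1,"offset":[-13,195,-10],"dr":[0,0,-2]},{"claw":1,"offset":[-16,244,-10],"dr":[0,0,-3]},{"claw":1,"offset":[-20,293,-10],"dr":[0,0,-3]},{"claw":1,"offset":[-23,342,-10],"dr":[0,0,-4]},{"claw":1,"offset":[-26,391,-10],"dr":[0,0,-4]},{"claw":1,"offset":[-29,440,0],"dr":[0,0,-5]},{"claw":1,"offset":[-33,489,10],"dr":[0,0,-5]},{"claw":1,"offset":[-36,538,20],"dr":[0,0,-5]},{"claw":1,"offset":[-39,587,30],"dr":[0,0,-5]}]'|grep -E "tcp_|width|wrist"; python3 go.py .60 -.235 0 .471
```

```text
tcp_pos: [0.5973, -0.2372, 0.0785]
tcp_rot: [-3.139, 0.005, 0.47]
wrist_force: [0.9, 0.1, -1.3]
gripper_width: 0.656
t 59.5 off [  4.   -0.4 113.8] dr [-0.2  0.3 -0. ] |o| 114.0 q [ 0.64  0.58 -0.46  1.7   0.31  0.94 -1.04]
```

```bash
python3 -m jog '[{"claw":1,"offset":[4,0,45],"dr":[0,0,0]},{"claw":1,"offset":[4,0,90],"dr":[0,0,0]},{"claw":1,"offset":[4,0,110],"dr":[0,0,0]},{"claw":1,"offset":[4,0,115],"dr":[0,0,0]},{"claw":1,"offset":[4,0,115],"dr":[0,0,0]},{"claw":0.05,"offset":[4,0,115],"dr":[0,0,0]},{"claw":0.05,"offset":[4,0,115],"dr":[0,0,0]},{"claw":0.05,"offset":[4,0,115],"dr":[0,0,0]},{"claw":0.05,"offset":[4,0,80],"dr":[0,0,0]},{"claw":0.05,"offset":[4,0,55],"dr":[0,8,0]},{"claw":0.05,"offset":[4,0,55],"dr":[0,16,0]},{"claw":0.05,"offset":[3,0,55],"dr":[0,24,0]}]'|grep -E "tcp_|width|wrist"; python3 pp.py cases; TH=30 python3 pp.py pick .600 -.235 .471 0.03;TH=30 python3 pp.py pick .600 -.235 .471 0
```

```text
tcp_pos: [0.6032, -0.2346, 0.0294]
tcp_rot: [3.135, -0.423, 0.474]
wrist_force: [-0.0, -0.1, -2.3]
gripper_width: 0.949
(1, np.float64(601.0), np.float64(-231.0), np.float64(99.0), np.float64(60.0), 28.8)
(0, np.float64(615.0), np.float64(-227.0), np.float64(59.0), np.float64(61.0), -64.8)
(0, np.float64(458.0), np.float64(-117.0), np.float64(59.0), np.float64(90.0), -63.8)
(1, np.float64(621.0), np.float64(-33.0), np.float64(98.0), np.float64(51.0), 12.2)
(1, np.float64(593.0), np.float64(67.0), np.float64(91.0), np.float64(48.0), 9.2)
pick off [-10.9  -1.4  22.7] dr [ 0.1  6.2 -0.3] n 0.7 rows q [ 1.01  0.65 -0.7   1.94  0.17  0.42 -0.78]
pick off [-23.   -1.4  50.2] dr [ 0.1  6.2 -0.3] n 1.1 rows q [ 1.01  0.65 -0.7   1.94  0.17  0.42 -0.78]
```

```bash
python3 -m jog '[{"claw":0.05,"offset":[-11,-1,23],"dr":[0,6.2,0]},{"claw":0.05,"offset":[-16,-1,36],"dr":[0,6.2,0]},{"claw":0.05,"offset":[-22,-1,47],"dr":[0,6.2,0]},{"claw":0.05,"offset":[-22,-1,49],"dr":[0,6.2,0]},{"claw":0.05,"offset":[-22,-1,49],"dr":[0,6.2,0]},{"claw":1,"offset":[-22,-1,49],"dr":[0,6.2,0]},{"claw":1,"offset":[-22,-1,49],"dr":[0,6.2,0]},{"claw":1,"offset":[-22,-1,49],"dr":[0,6.2,0]},{"claw":1,"offset":[-22,-1,49],"dr":[0,6.2,0]},{"claw":1,"offset":[-22,-1,49],"dr":[0,6.2,0]},{"claw":1,"offset":[-22,-1,49],"dr":[0,6.2,0]}]' 80|grep -E "tcp_|width|force"; python3 pp.py keep; python3 -m jog '[{"claw":1,"offset":[20,0,-35],"dr":[0,0,0]},{"claw":1,"offset":[40,0,-69],"dr":[0,0,0]},{"claw":1,"offset":[60,0,-104],"dr":[0,0,0]},{"claw":1,"offset":[85,0,-147],"dr":[0,0,0]},{"claw":1,"offset":[85,0,-147],"dr":[0,0,0]}]'|grep -E "tcp_|width|force"; python3 pp.py place .601 -.234 .471 0 .12
```

```text
tcp_pos: [0.6016, -0.2328, -0.0252]
tcp_rot: [3.139, -0.526, 0.473]
wrist_force: [-3.3, 0.6, 8.6]
gripper_width: 0.638
finger_force: 82.2
tcp_pos: [0.6053, -0.2343, 0.1507]
tcp_rot: [3.128, -0.531, 0.477]
wrist_force: [0.8, -0.3, 0.4]
gripper_width: 0.636
finger_force: 84.6
place off [ 122.3 -172.3   61.9] dr [ 14.2 -53.5 107.7] n 14.1 rows q [ 1.24  0.54 -0.96  1.9   0.06  0.55 -0.7 ]
```

```bash
python3 -m jog '[{"claw":1,"offset":[5,-6,-10],"dr":[1,-3.8,7.7]},{"claw":1,"offset":[12,-16,-15],"dr":[2,-7.6,15.4]},{"claw":1,"offset":[20,-28,-15],"dr":[3,-11.5,23.1]},{"claw":1,"offset":[30,-42,-10],"dr":[4.1,-15.3,30.8]},{"claw":1,"offset":[40,-56,0],"dr":[5.1,-19.1,38.5]},{"claw":1,"offset":[50,-70,8],"dr":[6.1,-22.9,46.2]},{"claw":1,"offset":[60,-84,16],"dr":[7.1,-26.8,53.9]},{"claw":1,"offset":[70,-98,25],"dr":[8.1,-30.6,61.6]},{"claw":1,"offset":[80,-112,34],"dr":[9.1,-34.4,69.3]},{"claw":1,"offset":[90,-126,42],"dr":[10.1,-38.2,77]},{"claw":1,"offset":[100,-140,50],"dr":[11.2,-42,84.6]},{"claw":1,"offset":[110,-157,57],"dr":[12.2,-45.9,92.3]}]'|grep -E "tcp_|width|force"; python3 pp.py place .601 -.234 .471 0 .12
```

```text
tcp_pos: [0.6401, -0.0365, 0.1477]
tcp_rot: [-2.962, 0.633, -0.985]
wrist_force: [-0.8, 0.1, -0.8]
gripper_width: 0.638
finger_force: 84.5
place off [-13.7 -17.4   1.2] dr [ 2.4 -7.2 15.4] n 2.0 rows q [ 0.56  0.72 -0.48  1.45 -0.29  1.33 -2.36]
```

```bash
python3 -m jog '[{"claw":1,"offset":[-7,-9,1],"dr":[1.2,-3.6,7.6]},{"claw":1,"offset":[-14,-17,1],"dr":[2.4,-7.2,15.4]},{"claw":1,"offset":[-14,-17,1],"dr":[2.4,-7.2,15.4]},{"claw":1,"offset":[-14,-17,1],"dr":[2.4,-7.2,15.4]},{"claw":1,"offset":[-14,-17,1],"dr":[2.4,-7.2,15.4]}]'|grep -E "tcp_|width|force";  python3 pp.py place .601 -.234 .471 0 .12; python3 pp.py place .601 -.234 .471 0 .05;python3 pp.py place .601 -.234 .471 0 .004; UP=.12 python3 chk.py 0
```

```text
tcp_pos: [0.6479, -0.0193, 0.1586]
tcp_rot: [-3.134, 0.781, -1.311]
wrist_force: [-0.1, 0.4, -0.4]
gripper_width: 0.64
finger_force: 84.6
place off [ 0.7 -1.3  1.1] dr [ 0.  -0.1  0.4] n 0.1 rows q [ 0.56  0.75 -0.45  1.43 -0.41  1.38 -2.57]
place off [61.1 -0.8 36.4] dr [ 0.  -0.1  0.4] n 1.4 rows q [ 0.56  0.75 -0.45  1.43 -0.41  1.38 -2.57]
place off [100.8  -0.4  59.6] dr [ 0.  -0.1  0.4] n 2.3 rows q [ 0.56  0.75 -0.45  1.43 -0.41  1.38 -2.57]
0 0 expect [318.6 136.5] [336.6 164.3]
    0.59 [305.  153.2 319.9 175.8] 230
    0.52 [321.9 136.2 333.8 163.6] 212
0 1 expect [312.9 191.3] [339.  235.8]
    0.64 [332.  214.4 353.2 245.7] 430
    0.55 [316.5 192.4 334.6 233.2] 307
```

```bash
python3 -m jog '[{"claw":1,"offset":[31,-1,18],"dr":[0,0,0.4]},{"claw":1,"offset":[61,-1,36],"dr":[0,0,0.4]},{"claw":1,"offset":[61,-1,36],"dr":[0,0,0.4]},{"claw":1,"offset":[72,-1,43],"dr":[0,0,0.4]},{"claw":1,"offset":[84,-1,49],"dr":[0,0,0.4]}]'|grep -E "tcp_pos|wrist";python3 -m jog '[{"claw":1,"offset":[8,0,5],"dr":[0,0,0]},{"claw":1,"offset":[15,0,9],"dr":[0,0,0]},{"claw":1,"offset":[15,0,9],"dr":[0,0,0]}]'|grep -E "tcp_pos|wrist"; python3 pp.py place .601 -.234 .471 0 0.004
```

```text
tcp_pos: [0.6568, -0.0427, 0.0659]
wrist_force: [-0.2, -0.0, -1.1]
tcp_pos: [0.6561, -0.048, 0.0462]
wrist_force: [0.9, -0.8, -1.0]
place off [ 0.6 -0.4  0.8] dr [ 0.1 -0.  -0.2] n 0.0 rows q [ 0.56  0.9  -0.41  1.42 -0.37  1.28 -2.48]
```

```bash
python3 -m jog '[{"claw":0.1,"offset":[0,0,0],"dr":[0,0,0]},{"claw":0.1,"offset":[0,0,0],"dr":[0,0,0]},{"claw":0.1,"offset":[0,0,0],"dr":[0,0,0]},{"claw":0.1,"offset":[0,0,-20],"dr":[0,0,0]},{"claw":0.1,"offset":[-10,0,-60],"dr":[0,0,0]},{"claw":0.1,"offset":[-50,0,-90],"dr":[0,0,0]},{"claw":0.1,"offset":[-80,0,-130],"dr":[0,0,0]},{"claw":0.1,"offset":[-100,0,-150],"dr":[0,0,0]},{"claw":0.1,"offset":[-100,0,-150],"dr":[0,0,0]}]'|grep -E "tcp_|width|wrist"; python3 pp.py rep .50 -.30 .30
```

```text
tcp_pos: [0.6678, -0.0812, 0.2307]
tcp_rot: [-3.129, 0.777, -1.315]
wrist_force: [0.3, -0.3, 0.4]
gripper_width: 0.901
rep off [  72.1  215.6 -170.8] dr [0. 0. 0.] n 5.7 rows q [ 0.58  0.74 -0.41  1.25 -0.41  1.57 -2.59]
```

```bash
python3 -m jog '[{"claw":0.1,"offset":[0,20,-40],"dr":[0,0,0]},{"claw":0.1,"offset":[20,60,-80],"dr":[0,0,0]},{"claw":0.1,"offset":[35,100,-110],"dr":[0,0,0]},{"claw":0.1,"offset":[50,145,-135],"dr":[0,0,0]},{"claw":0.1,"offset":[65,190,-155],"dr":[0,0,0]},{"claw":0.1,"offset":[72,216,-171],"dr":[0,0,0]},{"claw":0.1,"offset":[72,216,-171],"dr":[0,0,0]}]'|grep -E "time|tcp_|wrist"; python3 chk.py 0 1 3 5; python3 m4.py; python3 pp.py cases; python3 - <<'E'
from h import *
P=[ctrl.capture("top"),ctrl.capture("scene")]
for n in ("petri_dish","oil_bottle","swab_jar","timer","phone","eyepiece"):
    for i,p in enumerate(P):
        D=ctrl.outline_of(p,n)
        if D: c=np.argwhere(D[0]["pixels"]).mean(0)[::-1]; print(n,i,round(D[0]["confidence"],2),c.round(1),onplane(p,c,.01)[:2].round(3))
E
```

```text
time_s: 66.75
tcp_pos: [0.4932, -0.308, 0.2943]
tcp_rot: [3.132, 0.778, -1.343]
wrist_force: [-0.8, -0.3, -0.6]
0 0 expect [329.6 145.9] [345.5 170.9]
    0.6 [321.4 149.1 333.5 171.3] 157
    0.49 [326.4 147.7 342.4 168.3] 209
0 1 expect [303.  225.8] [326.1 266. ]
    0.78 [308.3 226.4 328.  260.3] 410
    0.69 [321.4 222.1 334.5 253.1] 233
1 0 expect [321.6 148.1] [338. 173.]
    0.65 [303.4 152.3 320.2 177.1] 227
    0.6 [321.4 149.1 333.5 171.3] 157
    0.49 [326.4 147.7 342.4 168.3] 209
1 1 expect [311.  221.9] [334.5 261.9]
    0.86 [334.1 214.5 351.4 245.3] 381
    0.78 [308.3 226.4 328.  260.3] 410
    0.69 [321.4 222.1 334.5 253.1] 233
3 0 expect [305.6 152.5] [322.8 177.2]
    0.71 [287.4 159.2 305.8 176.7] 224
    0.65 [303.4 152.3 320.2 177.1] 227
    0.6 [321.4 149.1 333.5 171.3] 157
    0.49 [326.4 147.7 342.4 168.3] 209
3 1 expect [326.5 214.2] [351.  253.8]
    0.86 [334.1 214.5 351.4 245.3] 381
    0.78 [308.3 226.4 328.  260.3] 410
    0.69 [321.4 222.1 334.5 253.1] 233
    0.58 [348.5 205.5 365.5 241.1] 364
5 0 expect [289.6 156.9] [307.6 181.4]
    0.71 [287.4 15
[... 685 characters left out ...]
.0), np.float64(94.0), np.float64(47.0), 13.0)
(1, np.float64(608.0), np.float64(17.0), np.float64(93.0), np.float64(57.0), 14.0)
(1, np.float64(597.0), np.float64(68.0), np.float64(103.0), np.float64(53.0), 9.1)
petri_dish 0 0.85 [306.  230.9] [0.457 0.023]
petri_dish 1 0.56 [327.8 187.7] [0.455 0.022]
oil_bottle 1 0.65 [322.6 305.8] [ 0.803 -0.096]
swab_jar 0 0.55 [277.6 119.3] [0.806 0.103]
swab_jar 1 0.58 [398.8 276.3] [0.781 0.109]
timer 0 0.85 [417.8 272.6] [ 0.324 -0.302]
timer 1 0.59 [214.  178.4] [ 0.327 -0.296]
phone 0 0.55 [462.4 276.9] [ 0.307 -0.433]
phone 1 0.65 [167.5 184.1] [ 0.312 -0.431]
eyepiece 0 0.56 [195.4 157.3] [0.693 0.357]
eyepiece 1 0.66 [469.4 223.2] [0.685 0.361]
```

```bash
python3 -c "
from rig import ctrl
print(ctrl.close_job())"
```

```text
the job is handed in; nothing more can be done
None
```

The job is handed in, with no verdict returned: the last camera check showed forceps and marker in the tray, all four white cases upright in slots 1, 2, 4 and 6, and the bystanders unmoved.

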